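# Clear the chips and hold the snap ring spread at its groove

### The job

Take hold of the scraper block and wipe the three loose metal chips off the drive's base plate without touching them with the fingers, then set the scraper back down on its foot on the bench, off the plate. Then lift the snap-ring pliers, which already carry the ring, out of their stand, squeeze the handles fully so that the ring is spread before it goes over the end of the shaft stub, and slide it straight down the shaft until the ring is level with the groove, without bearing down on the gearwheel. Finish holding it there: the pliers stay in the gripper, handles squeezed, ring spread around the groove; leave the tape measure, jar and circuit board alone.

Things in the scene. Friction and masses are not known exactly. Their poses are not given: they have to be found in the camera images.
- drive: Fixed aluminium base plate 100 (x) x 200 (y) x 20 mm tall; origin at the centre of its underside. At (0, -58 mm) stand a flat dark gearwheel (radius 34 mm, top face 31 mm above the bench) and, through it, the upright steel shaft stub. The rest (y -20 to +100 mm) is flat, bare but for the chips; its free end is the edge at y = +100 mm.
- groove (a point): Middle of the ring groove, on the shaft's upright axis, 35 mm above the bench. The groove is 8 mm wide (31 to 39 mm above the bench; its lower side is the gearwheel's top face), 24.4 mm in diameter. Above it the shaft is 28.8 mm in diameter up to 49 mm, then tapers to 19 mm at its end.
- shaft_end (a point): Centre of the shaft's upper end, 56 mm above the bench.
- chip0: Loose brass-coloured chip 12 x 7 x 6 mm, 10 g, lying on the clear half of the base plate; origin at the centre of its underside.
- chip1: Loose brass-coloured chip 10 x 9 x 6 mm, 10 g, lying on the clear half of the base plate; origin at the centre of its underside.
- chip2: Loose brass-coloured chip 13 x 6 x 6 mm, 10 g, lying on the clear half of the base plate; origin at the centre of its underside.
- scraper: Loose scraper block, about 120 g, standing on the bench on its rubber foot, 56 mm tall; origin at the centre of the underside. Foot 90 (x) x 26 (y) mm, 14 mm high, flat sides; above it, from 20 to 56 mm height, a grey grip 60 (x) x 20 (y) mm, to be pinched across y.
- stand: Fixed wooden pliers stand 84 mm wide (y), 82 mm tall, origin at the centre of its underside: two upright cheeks along x, their inner faces 56 mm apart, tops at 76 mm with 6 mm lips. The pliers hang between them by their rest plate and lift straight up.
- pliers: Loose snap-ring pliers, 0.17 kg, hanging nose down. Origin in the ring's plane (mid of its 3 mm thickness) below the pivot, z up, 27 mm above the bench in the stand. Rest plate 28 x 74 mm, underside 49 mm above the origin. Handle grips: 97 to 153 mm above it, 14 mm wide (x), squeezed along y. The flat steel ring stays on the pliers' pins, on the +x side: lugs at x = 0, back at x = +42 mm.
- handles (a point): Point midway between the two handles at the best grip height, 125 mm above the pliers' origin. Over the handles' outer faces: 62 mm along the pliers' y relaxed, 38 mm fully squeezed. Sprung: about 4 N on each before they move, 15 N each when fully squeezed, where a stop takes any further grip.
- ring_centre (a point): Centre of the snap ring's opening, at x = +22 mm, z = 0 of the pliers; fixed to the pliers. Fully spread the ring's opening is 33.6 mm in diameter (outside 41 mm) and passes over the 28.8 mm shaft; relaxed it is only about 25 mm wide and does not pass.
- spread (a joint): Angle in rad of each handle of the pliers: 0 relaxed, 0.17 fully squeezed (ring fully spread). It springs back when let go. While being squeezed the pliers may shift in height between the fingers by a few mm.
- tape: Tape measure, loose bystander 35 x 66 x 62 mm, black and orange; origin at the centre of its underside.
- jar: Small clear screw jar with a black lid, loose bystander 52 mm diameter, 65 mm tall; origin at the centre of its underside.
- board: Blue circuit board, loose bystander 110 x 130 mm lying flat, about 16 mm high with its parts; origin at the centre of its underside.
Not all that is in view belongs to the job. What is shaped like the scraper but green or turquoise is not meant.

How it is judged:
By the outcome, as a careful person would: the job done as asked, in the order asked, and still so for the second after the job is handed in, while the arm keeps its last pose, push and grip.
It also fails if it takes over 72 s, if anything falls off the work surface, if the arm or the gripper's body presses on something with over 40 N, if the wrist force passes 120 N, or if a joint passes its speed limit or range.

### The arm

A 6-joint arm with a two-finger parallel gripper is mounted at the origin on the work surface. World frame = base frame: x ahead of the robot, y to its left, z up, the work surface at z = 0. Lengths are in mm, angles in degrees, forces in N, time in s.
With the tool pointing down it reaches from about 350 to 875 mm from the base axis. Payload 4.2 kg.
Tool frame: the origin (TCP) lies between the finger pads; the fingertips stand ctrl.finger_overhang ahead of it and the grasp point (between the pads) lies 3 mm ahead of it (ctrl.finger_overhang is the distance from the TCP to the fingertips, in mm); z points along the fingers, x is the direction in which the jaws open and shut, and the axes are right-handed (so a half turn about z gives the same grasp; the last joint's range is limited). The gripper opens to 87 mm and grips with 3 to 60 N. Pads are 19 mm wide; open, the fingers measure 117 mm over their backs; the gripper's body (75 mm by 190 mm) begins 51 mm behind the grasp point.
Start: joints at [-55.829, 22.042, 0.453, 0, -68.411, -14.817], TCP at [207.147, -589.652, 205.15] pointing down, gripper open.
Joint ranges: [-179.83, 179.83], [-69.29, 118.12], [-61.27, 80.66], [-181.25, 117.63], [-171.15, -9.14], [-177.46, 177.46]. Speed limits (degrees/s): [159.86, 159.86, 180, 180, 180, 180].

### API

Orientations are given as a 3x3 rotation matrix whose columns are the frame's x, y, z axes.
In Python, from rig import ctrl, vision, workorder gives the robot as it stands.
- The arm moves only by the shell command python3 -m crank 'ROWS' [FORCE]. ROWS is JSON, a list of rows, each an object of numbers: "dx", "dy", "dz": the shift along the tool's x, y, z in m; "rx", "ry", "rz": the turn, a rotation vector about the tool's x, y, z in rad; "claw": the finger opening in m, from 0 to 0.087. In form: [{"dx": .., "dy": .., "dz": .., "rx": .., "ry": .., "rz": .., "claw": ..}, ...]. A call has 1 to 12 rows; each row is the pose to reach, as a shift and turn from the pose commanded when the call began, along the tool's axes at that moment; what a row does not reach only later rows make up. A row lasts 1/12 s, in which the tool goes at most 41.7 mm and 7.16 degrees, less where a joint would pass 70% of its speed; a pose out of reach is approached as far as the arm can. A call with a gripper value outside its range is refused whole. The fingers move at their own pace and stop on an object; FORCE is the grip in N (left out, the last holds). Time passes only in rows, so rows that repeat a pose let the fingers close. It gives the time, the measured TCP pose, the force and the opening at its end, in the units of the state.
- ctrl.observe(): the state, without advancing time (a new reading comes with each control period).
- vision.read_camera(name): name is "scene" or "top"; returns the picture (384x512x3 uint8, red, green, blue); there is no depth.
- vision.camera_params(name): a dict with "fx", "fy", "cx", "cy" (pixels), "k1" (the pictures are not rectified: a ray, as slopes to the right and down, at radius r is drawn at 1 + k1 r^2 times it, then the intrinsics apply), "eye" and "orientation" of the camera in the world. Camera axes: x right, y down, z forward; pixel columns grow to the right and rows downward; lengths in mm; the calibration is good to about 2 mm. A picture is of the moment at which its call begins. camera_params takes no time and is no camera call.
- workorder.sign_off(): hands the job in, once; it reports no verdict.
The state is a dict: "t": time; "joint_positions": joint angles; "joint_velocities": joint speeds; "joint_efforts": joint torques, N m; "tool_pos": TCP position; "tcp_rot": TCP orientation; "ft_force": force on the tool from outside, world axes, zero at the start; "moment": the same for the moment, N m; "gripper_width": finger opening in mm.
Only numpy, scipy, OpenCV 4.12 (cv2) and the standard library are available. Lean on these libraries where they do the work, as an engineer would, in place of code of your own. Each camera call takes 0.05 s, during which the arm holds its last target. There are 200 camera calls.

## Working session

There is one attempt and no reset: what is moved stays moved. The work goes in short steps, Python scripts to look and compute and a shell command to move; the robot and the scene stay as the last step left them, time stands still between calls to the robot, and variables do not carry over. Pictures are saved under pics/ and viewed, about 8 in all and at most 12, crops included, and the job is handed in when it is done.

```bash
mkdir -p pics; ls; python3 - <<'E'
from rig import ctrl, vision, workorder
import cv2
print(ctrl.observe(), ctrl.finger_overhang)
for n in("scene","top"):
    print(n,vision.camera_params(n))
    cv2.imwrite(f"pics/{n}0.png",cv2.resize(vision.read_camera(n)[:,:,::-1],(800,600),interpolation=cv2.INTER_CUBIC))
E
```

```text
pics
{'t': 0.0, 'joint_positions': array([-5.58283669e+01,  2.20898549e+01,  3.78948096e-01, -2.70491542e-02,
       -6.84098163e+01, -1.48187733e+01]), 'joint_velocities': array([ 0.05285781,  0.01818731, -0.07478085,  0.01376792,  0.04391546,
       -0.12797663]), 'joint_efforts': array([ 3.99866303e-04, -3.90665567e+01,  1.87401867e+01,  4.21983808e+00,
        1.09360035e-02, -2.04988678e-04]), 'tool_pos': array([ 206.93458704, -589.0731299 ,  204.06852422]), 'tcp_rot': array([[-3.31219758e-01,  9.43553283e-01, -8.20244237e-04],
       [ 9.43551192e-01,  3.31220754e-01,  1.98978564e-03],
       [ 2.14915069e-03, -1.14886110e-04, -9.99997684e-01]]), 'ft_force': array([-1.28030427,  0.74256499, -0.05166711]), 'moment': array([-0.02385335, -0.01567043, -0.01529315]), 'gripper_width': 87.24054378564993} 22.0
scene {'fx': 431.67275769573695, 'fy': 431.67275769573695, 'cx': 249.32654830946942, 'cy': 189.70782932854496, 'k1': -0.11494853847975291, 'eye': array([1117.49474676, -543.18040123, 1043.45649503]), 'orientation': array([[ 0.71451376,  0.5388892 , -0.44617095],
       [ 0.69958122, -0.54349459,  0.46389626],
       [ 0.00749719, -0.64359308, -0.76533113]])}
top {'fx': 454.61933909296545, 'fy': 454.61933909296545, 'cx': 245.66132512936449, 'cy': 196.55728069615384, 'k1': 0.026183961805300724, 'eye': array([ 346.89297413,   30.91223708, 1315.79195458]), 'orientation': array([[ 0.02455973, -0.98253353,  0.18445779],
       [-0.99955289, -0.02728216, -0.01223522],
       [ 0.01705392, -0.18407482, -0.98276428]])}
```

View pics/top0.png

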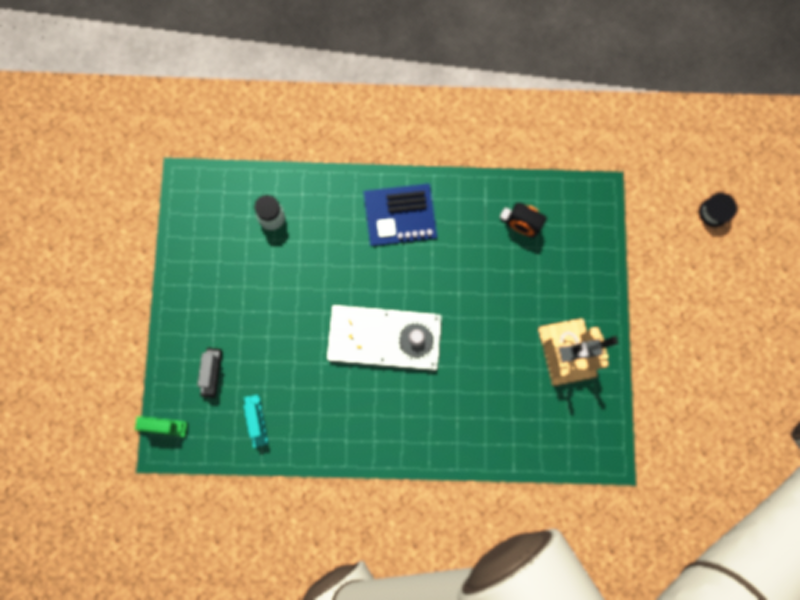

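View pics/scene0.png

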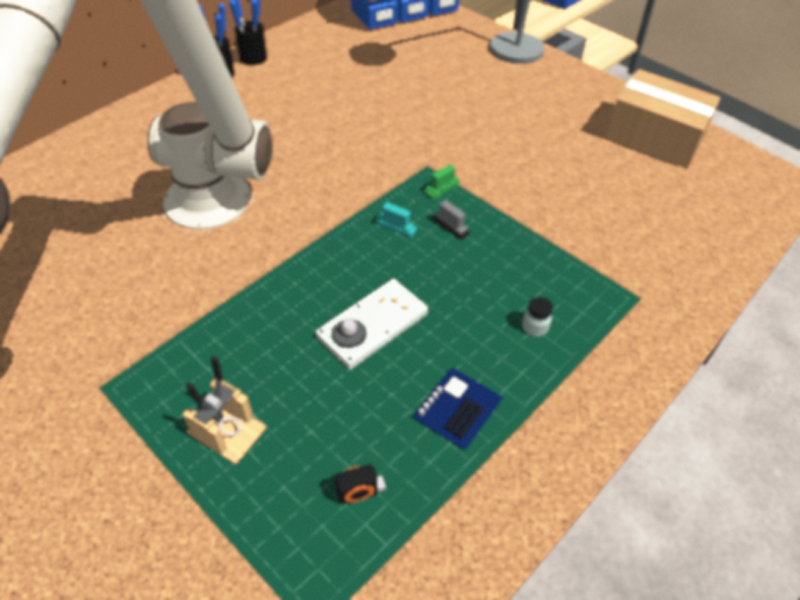

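```bash
cat > h.py <<'E'
from rig import ctrl, vision, workorder
import cv2, numpy as np
def cam(n):
    p=vision.camera_params(n); K=np.array([[p['fx'],0,p['cx']],[0,p['fy'],p['cy']],[0,0,1]]); 
    return K,np.array([p['k1'],0,0,0,0.]),np.array(p['orientation']),np.array(p['eye'])
def unproj(n,uv,z):
    K,d,R,e=cam(n); q=cv2.undistortPoints(np.array(uv,float).reshape(-1,1,2),K,d).reshape(-1,2)
    r=np.c_[q,np.ones(len(q))]@R.T; z=np.broadcast_to(z,len(q))
    return e+r*((z-e[2])/r[:,2])[:,None]
def proj(n,X):
    K,d,R,e=cam(n); return cv2.projectPoints(np.array(X,float).reshape(-1,1,3),cv2.Rodrigues(R.T)[0],-R.T@e,K,d)[0].reshape(-1,2)
def crop(im,c,w,h,W,H):
    u0,v0=int(c[0]-w/2),int(c[1]-h/2)
    M=np.float32([[W/w,0,-u0*W/w],[0,H/h,-v0*H/h]])
    o=cv2.warpAffine(im,M,(W,H),flags=cv2.INTER_CUBIC)
    for u in range(u0,u0+w):
        if u%10==0: x=int((u-u0)*W/w); cv2.line(o,(x,0),(x,5),(255,0,255),1); cv2.putText(o,str(u),(x,14),0,.33,(255,0,255),1)
    for v in range(v0,v0+h):
        if v%10==0: y=int((v-v0)*H/h); cv2.line(o,(0,y),(5,y),(255,0,255),1); cv2.putText(o,str(v),(6,y+4),0,.33,(255,0,255),1)
    return o
E
python3 - <<'E'
from h import *
a={n:vision.read_camera(n)[:,:,::-1].copy() for n in("top","scene")}
for n in a: np.save(f"pics/{n}.npy",a[n])
T=[crop(a['top'],c,80,90,266,300) for c in((246,216),(134,238),(376,224))]
S=[crop(a['scene'],c,80,90,266,300) for c in((238,207),(289,140),(142,266))]
cv2.imwrite("pics/c1.png",np.vstack([np.hstack(T),np.hstack(S)]))
E
```

```text
(no output)
```

View pics/c1.png

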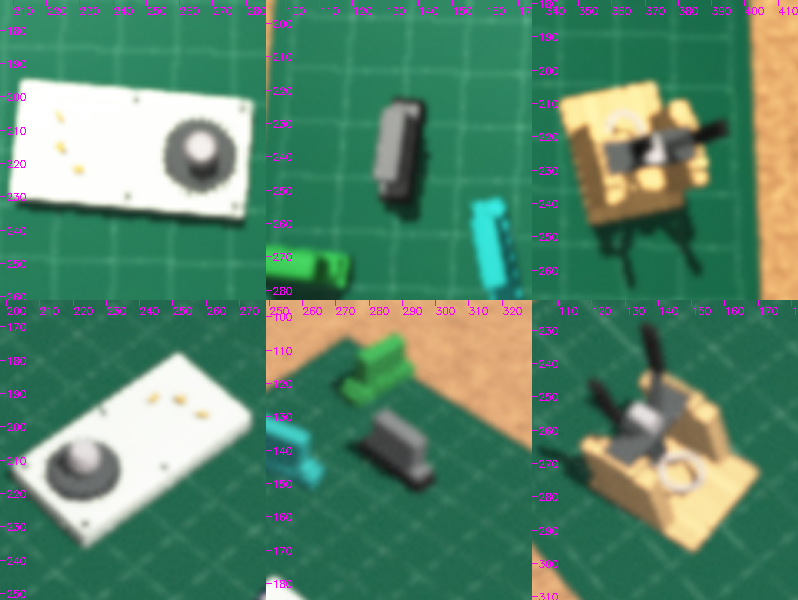

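```bash
python3 - <<'E'
from h import *
top=np.load("pics/top.npy");sc=np.load("pics/scene.npy")
m=(top.min(2)>170).astype(np.uint8); m[:,:200]=0; m[:,300:]=0; m[:185]=0;m[245:]=0
c=max(cv2.findContours(m,0,2)[0],key=cv2.contourArea).reshape(-1,2)
P=unproj('top',c,20)[:,:2].astype(np.float32); print('rect',cv2.minAreaRect(P))
q=unproj('top',[[212.6,195],[282.1,200.4],[279.4,236.1],[209.6,231.9]],20); print(q.round(1), q.mean(0))
t=lambda x,y,u0,v0,X,Y:(u0+(x-X)/3.325,v0+(y-Y)/3.333)
ch=[t(59,117,206,171,0,0),t(61,148,206,171,0,0),t(79,169,206,171,0,0)]; print('chips top',unproj('top',ch,23).round(1))
ch=[t(153,398,198,162,0,300),t(180,400,198,162,0,300),t(202,415,198,162,0,300)]; print('chips sc',unproj('scene',ch,23).round(1))
print('shaft top',unproj('top',[t(201,146,206,171,0,0)],56).round(1),unproj('scene',[t(84,452,198,162,0,300)],56).round(1))
print('ring',unproj('top',[t(627,122,336,179,532,0)],27).round(1),unproj('scene',[t(682,472,102,221,532,300)],27).round(1))
print('scr grip top ends top view',unproj('top',[t(404,104,94,193,266,0),t(385,193,94,193,266,0)],56).round(1))
print('scr grip top ends scene',unproj('scene',[t(382,413,249,95,266,300),t(422,438,249,95,266,300)],56).round(1))
print('scr foot front bottom scene',unproj('scene',[t(357,447,249,95,266,300),t(419,489,249,95,266,300)],0).round(1))
print('handles tips scene',unproj('scene',[t(593,383,102,221,532,300),t(650,328,102,221,532,300)],180).round(1))
print('handle tip top',unproj('top',[t(725,129,336,179,532,0)],180).round(1))
print('stand back/front edge top z0',unproj('top',[t(562,100,336,179,532,0),t(655,84,336,179,532,0)],10).round(1))
E
```

```text
rect ((535.6754150390625, 13.885086059570312), (203.39041137695312, 103.51556396484375), 86.45402526855469)
[[592.  110.7  20. ]
 [581.7 -91.1  20. ]
 [477.9 -84.4  20. ]
 [484.7 115.1  20. ]] [534.07463661  12.58087009  20.        ]
chips top [[559.8  77.2  23. ]
 [532.9  74.6  23. ]
 [515.1  58.5  23. ]]
chips sc [[515.7  59.   23. ]
 [535.2  74.8  23. ]
 [561.9  76.2  23. ]]
shaft top [[533.  -44.3  56. ]] [[535.6 -45.9  56. ]]
ring [[ 542.7 -327.7   27. ]] [[ 533.4 -325.7   27. ]]
scr grip top ends top view [[496.9 318.6  56. ]
 [423.  329.   56. ]]
scr grip top ends scene [[436.1 331.5  56. ]
 [489.4 332.   56. ]]
scr foot front bottom scene [[414.1 322.2   0. ]
 [501.3 320.9   0. ]]
handles tips scene [[ 518.5 -360.3  180. ]
 [ 508.9 -302.4  180. ]]
handle tip top [[ 516.1 -359.5  180. ]]
stand back/front edge top z0 [[ 563.1 -275.8   10. ]
 [ 579.6 -357.8   10. ]]
```

```bash
cat >> h.py <<'E'
def box(x0,x1,y0,y1,z0,z1): return np.array([[x,y,z] for x in(x0,x1) for y in(y0,y1) for z in(z0,z1)],float)
def place(B,x,y,z,yaw):
    a=np.radians(yaw);R=np.array([[np.cos(a),-np.sin(a),0],[np.sin(a),np.cos(a),0],[0,0,1]]);return B@R.T+[x,y,z]
SCR=[box(-45,45,-13,13,0,14),box(-30,30,-10,10,20,56)]
DRV=[box(-50,50,-100,100,0,20)]
PL=[box(-14,14,-37,37,49,52),box(-7,7,-31,31,97,153)]
def rmask(n,parts,pose,s=4):
    m=np.zeros((384*s,512*s),np.uint8)
    for B in parts:
        p=proj(n,place(B,*pose)); cv2.fillConvexPoly(m,cv2.convexHull(np.round((p+.5)*s-.5).astype(np.int32)),255)
    return cv2.GaussianBlur(cv2.resize(m,(512,384),interpolation=cv2.INTER_AREA)/255.,(0,0),1.0)
E
cat > f.py <<'E'
from h import *
from scipy.optimize import minimize
A={n:np.load(f"pics/{n}.npy").astype(float) for n in("top","scene")}
def chroma(a): return (a[:,:,1]-a[:,:,2])/(a.sum(2)/3+5)   # green minus red, normalised
def fit(parts,x0,z,rois):
    def cost(p,show=0):
        c=0
        for n,(u,v,w,h) in rois.items():
            s=np.s_[v-h:v+h,u-w:u+w]; g=chroma(A[n])[s]; m=rmask(n,parts,(p[0],p[1],z,p[2]))[s]
            X=np.c_[m.ravel(),np.ones(m.size)]; r=np.linalg.lstsq(X,g.ravel(),rcond=None); c+=r[1][0]/np.var(g)/g.size
        return c
    r=minimize(cost,x0,method='Nelder-Mead',options=dict(initial_simplex=[x0,[x0[0]+6,*x0[1:]],[x0[0],x0[1]+6,x0[2]],[*x0[:2],x0[2]+6]],xatol=.1,fatol=1e-5))
    return r.x,r.fun
R=dict(top=(134,238,18,26),scene=(289,142,16,18))
for k in (None,'top','scene'):
    print('scr',k,fit(SCR,[458,334,-4],0,R if k is None else {k:R[k]}))
R=dict(top=(246,216,46,32),scene=(236,208,46,44))
def chroma(a): return np.minimum(a[:,:,2],150)
for k in (None,'top','scene'): print('drv',k,fit(DRV,[535,13.5,-3],0,R if k is None else {k:R[k]}))
E
python3 f.py
```

```text
scr None (array([462.50536607, 329.99325103,  -4.00463288]), np.float64(0.09913780900601679))
scr top (array([462.11880046, 329.41338363,  -3.504504  ]), np.float64(0.03323992597017228))
scr scene (array([461.66797735, 330.93157861,  -3.83234733]), np.float64(0.060624204445272833))
drv None (array([536.07563284,  14.18094088,  -3.07964562]), np.float64(0.18210105605296012))
drv top (array([536.67599118,  13.91265187,  -3.58685757]), np.float64(0.10268758396880384))
drv scene (array([535.07413197,  15.17435752,  -3.58456969]), np.float64(0.07277775312536977))
```

```bash
cat > go.py <<'E'
# tracks the commanded pose (x,y,z mm, yaw of tool x deg): "add dx dy dz rz" (m, rad) ; "to x y z yaw"
import json,sys,os,numpy as np
f='cmd.json'; p=json.load(open(f)) if os.path.exists(f) else [207.147,-589.652,205.15,109.34]
def step(p,dx,dy,dz,rz):
    a=np.radians(p[3]); X=np.array([np.cos(a),np.sin(a)]); Y=np.array([X[1],-X[0]])
    xy=np.array(p[:2])+1000*(dx*X+dy*Y); return [*xy,p[2]-1000*dz,p[3]-np.degrees(rz)]
v=list(map(float,sys.argv[2:]))
if sys.argv[1]=='add': p=step(p,*v); json.dump(p,open(f,'w')); print('cmd',np.round(p,2))
else:
    a=np.radians(p[3]); d=np.array(v[:2])-p[:2]
    print('need dx %.4f dy %.4f dz %.4f rz %.4f'%((d@[np.cos(a),np.sin(a)])/1e3,(d@[np.sin(a),-np.cos(a)])/1e3,(p[2]-v[2])/1e3,np.radians(p[3]-v[3])))
E
python3 go.py to 420 -30 205 97; python3 go.py to 462.3 330 120 86
```

```text
need dx 0.4576 dy 0.3862 dz 0.0002 rz 0.2154
need dx 0.7833 dy 0.5453 dz 0.0852 rz 0.4074
```

```bash
python3 -m crank '[{"dx":0.04,"dy":0.03,"dz":0,"rz":0.02},{"dx":0.457,"dy":0.386,"dz":0,"rz":0.215},{"dx":0.457,"dy":0.386,"dz":0,"rz":0.215},{"dx":0.457,"dy":0.386,"dz":0,"rz":0.215},{"dx":0.457,"dy":0.386,"dz":0,"rz":0.215},{"dx":0.457,"dy":0.386,"dz":0,"rz":0.215},{"dx":0.457,"dy":0.386,"dz":0,"rz":0.215},{"dx":0.457,"dy":0.386,"dz":0,"rz":0.215},{"dx":0.457,"dy":0.386,"dz":0,"rz":0.215},{"dx":0.457,"dy":0.386,"dz":0,"rz":0.215},{"dx":0.457,"dy":0.386,"dz":0,"rz":0.215},{"dx":0.457,"dy":0.386,"dz":0,"rz":0.215}]'; python3 -c "
from rig import ctrl;o=ctrl.observe();print(o['tool_pos'],o['tcp_rot'],o['joint_positions'])"
```

```text
[ 207.01361589 -589.33965958  204.50755909] [[-3.31280055e-01  9.43532347e-01 -4.85313166e-04]
 [ 9.43531636e-01  3.31280402e-01  1.16086758e-03]
 [ 1.25609085e-03 -7.33360514e-05 -9.99999208e-01]] [-5.58305729e+01  2.20722475e+01  4.11654260e-01 -1.54326592e-02
 -6.84100561e+01 -1.48172331e+01]invalid input at $[0]: expected keys dx, dy, dz, rx, ry, rz, claw
```

```bash
python3 -m crank '[{"dx":0.457,"dy":0.386,"dz":0,"rx":0,"ry":0,"rz":0.215,"claw":0.087},{"dx":0.457,"dy":0.386,"dz":0,"rx":0,"ry":0,"rz":0.215,"claw":0.087},{"dx":0.457,"dy":0.386,"dz":0,"rx":0,"ry":0,"rz":0.215,"claw":0.087},{"dx":0.457,"dy":0.386,"dz":0,"rx":0,"ry":0,"rz":0.215,"claw":0.087},{"dx":0.457,"dy":0.386,"dz":0,"rx":0,"ry":0,"rz":0.215,"claw":0.087},{"dx":0.457,"dy":0.386,"dz":0,"rx":0,"ry":0,"rz":0.215,"claw":0.087},{"dx":0.457,"dy":0.386,"dz":0,"rx":0,"ry":0,"rz":0.215,"claw":0.087},{"dx":0.457,"dy":0.386,"dz":0,"rx":0,"ry":0,"rz":0.215,"claw":0.087},{"dx":0.457,"dy":0.386,"dz":0,"rx":0,"ry":0,"rz":0.215,"claw":0.087},{"dx":0.457,"dy":0.386,"dz":0,"rx":0,"ry":0,"rz":0.215,"claw":0.087},{"dx":0.457,"dy":0.386,"dz":0,"rx":0,"ry":0,"rz":0.215,"claw":0.087},{"dx":0.457,"dy":0.386,"dz":0,"rx":0,"ry":0,"rz":0.215,"claw":0.087}]'; cat > st.py <<'E'
from rig import ctrl
import numpy as np
o=ctrl.observe();R=o['tcp_rot']
print('t',round(o['t'],2),'pos',o['tool_pos'].round(2),'yaw',round(np.degrees(np.arctan2(R[1,0],R[0,0])),2),'tilt',R[:,2].round(4)[:2],'F',np.round(o['ft_force'],2),'w',round(o['gripper_width'],2),'v',np.round(np.abs(o['joint_velocities']).max(),1))
E
python3 st.py
```

```text
t: 1.2
tool_pos: [385.0, -120.5, 205.5]
tcp_rot: [[-0.123, 0.992, 0.001], [0.992, 0.123, 0.0], [0.0, 0.001, -1.0]]
ft_force: [1.4, -1.2, 0.6]
gripper_width: 87.0
t 1.2 pos [ 384.95 -120.53  205.47] yaw 97.04 tilt [0.001  0.0001] F [ 1.38 -1.19  0.61] w 87.01 v 70.7
```

```bash
python3 go.py add 0.3819 0.3226 0 0.215; python3 go.py to 462.3 330 130 86
```

```text
cmd [ 385.07 -122.47  205.15   97.02]
need dx 0.4396 dy 0.1320 dz 0.0752 rz 0.1924
```

```bash
python3 -m crank '[{"dx":0.44,"dy":0.132,"dz":0.075,"rx":0,"ry":0,"rz":0.192,"claw":0.087},{"dx":0.44,"dy":0.132,"dz":0.075,"rx":0,"ry":0,"rz":0.192,"claw":0.087},{"dx":0.44,"dy":0.132,"dz":0.075,"rx":0,"ry":0,"rz":0.192,"claw":0.087},{"dx":0.44,"dy":0.132,"dz":0.075,"rx":0,"ry":0,"rz":0.192,"claw":0.087},{"dx":0.44,"dy":0.132,"dz":0.075,"rx":0,"ry":0,"rz":0.192,"claw":0.087},{"dx":0.44,"dy":0.132,"dz":0.075,"rx":0,"ry":0,"rz":0.192,"claw":0.087},{"dx":0.44,"dy":0.132,"dz":0.075,"rx":0,"ry":0,"rz":0.192,"claw":0.087},{"dx":0.44,"dy":0.132,"dz":0.075,"rx":0,"ry":0,"rz":0.192,"claw":0.087},{"dx":0.44,"dy":0.132,"dz":0.075,"rx":0,"ry":0,"rz":0.192,"claw":0.087},{"dx":0.44,"dy":0.132,"dz":0.075,"rx":0,"ry":0,"rz":0.192,"claw":0.087},{"dx":0.44,"dy":0.132,"dz":0.075,"rx":0,"ry":0,"rz":0.192,"claw":0.087},{"dx":0.44,"dy":0.132,"dz":0.075,"rx":0,"ry":0,"rz":0.192,"claw":0.087}]'; python3 go.py add .44 .132 .075 .192;python3 st.py; python3 -c "
from h import *
I=[]
for n,c in(('top',(134,238)),('scene',(289,130))): I.append(crop(vision.read_camera(n)[:,:,::-1].copy(),c,80,60,400,300))
cv2.imwrite('pics/a1.png',np.hstack(I))"; python3 go.py to 462.3 330 44 86
```

```text
t: 2.2
tool_pos: [462.4, 334.6, 128.8]
tcp_rot: [[0.066, 0.998, 0.0], [0.998, -0.066, 0.0], [0.0, 0.0, -1.0]]
ft_force: [1.1, -0.3, 1.0]
gripper_width: 87.1
cmd [462.29 330.37 130.15  86.02]
t 2.2 pos [462.42 334.62 128.82] yaw 86.2 tilt [0.0004 0.0002] F [ 1.1  -0.29  0.98] w 87.13 v 16.1
need dx -0.0004 dy 0.0000 dz 0.0862 rz 0.0004
```

View pics/a1.png

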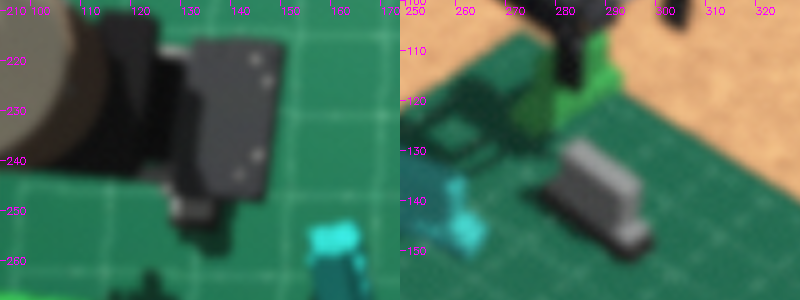

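```bash
python3 -m crank '[{"dx":0,"dy":0,"dz":0.03,"rx":0,"ry":0,"rz":0,"claw":0.087},{"dx":0,"dy":0,"dz":0.06,"rx":0,"ry":0,"rz":0,"claw":0.087},{"dx":0,"dy":0,"dz":0.08,"rx":0,"ry":0,"rz":0,"claw":0.087},{"dx":0,"dy":0,"dz":0.086,"rx":0,"ry":0,"rz":0,"claw":0.087},{"dx":0,"dy":0,"dz":0.086,"rx":0,"ry":0,"rz":0,"claw":0.06},{"dx":0,"dy":0,"dz":0.086,"rx":0,"ry":0,"rz":0,"claw":0.04},{"dx":0,"dy":0,"dz":0.086,"rx":0,"ry":0,"rz":0,"claw":0.025},{"dx":0,"dy":0,"dz":0.086,"rx":0,"ry":0,"rz":0,"claw":0.01},{"dx":0,"dy":0,"dz":0.086,"rx":0,"ry":0,"rz":0,"claw":0.01},{"dx":0,"dy":0,"dz":0.086,"rx":0,"ry":0,"rz":0,"claw":0.01},{"dx":0,"dy":0,"dz":0.086,"rx":0,"ry":0,"rz":0,"claw":0.01}]' 30; python3 go.py add 0 0 .086 0;python3 st.py
```

```text
t: 3.22
tool_pos: [462.2, 330.6, 44.8]
tcp_rot: [[0.069, 0.998, 0.001], [0.998, -0.069, 0.001], [0.001, 0.001, -1.0]]
ft_force: [0.2, 0.3, -0.1]
gripper_width: 48.1
cmd [462.29 330.37  44.15  86.02]
t 3.22 pos [462.16 330.55  44.75] yaw 86.04 tilt [0.0007 0.0008] F [ 0.19  0.29 -0.14] w 48.09 v 0.3
```

Slow fingers; keep closing.

```bash
python3 -m crank '[{"dx":0,"dy":0,"dz":0,"rx":0,"ry":0,"rz":0,"claw":0.01},{"dx":0,"dy":0,"dz":0,"rx":0,"ry":0,"rz":0,"claw":0.01},{"dx":0,"dy":0,"dz":0,"rx":0,"ry":0,"rz":0,"claw":0.01},{"dx":0,"dy":0,"dz":0,"rx":0,"ry":0,"rz":0,"claw":0.01},{"dx":0,"dy":0,"dz":0,"rx":0,"ry":0,"rz":0,"claw":0.01},{"dx":0,"dy":0,"dz":0,"rx":0,"ry":0,"rz":0,"claw":0.01},{"dx":0,"dy":0,"dz":0,"rx":0,"ry":0,"rz":0,"claw":0.01},{"dx":0,"dy":0,"dz":0,"rx":0,"ry":0,"rz":0,"claw":0.01},{"dx":0,"dy":0,"dz":0,"rx":0,"ry":0,"rz":0,"claw":0.01},{"dx":0,"dy":0,"dz":0,"rx":0,"ry":0,"rz":0,"claw":0.01}]' 30; python3 st.py
python3 go.py to 462.3 330 94 86; python3 go.py to 536 19 94 86.7
```

```text
t: 4.05
tool_pos: [462.0, 330.3, 44.1]
tcp_rot: [[0.069, 0.998, -0.0], [0.998, -0.069, -0.0], [-0.0, 0.0, -1.0]]
ft_force: [1.3, 0.1, -0.1]
gripper_width: 10.2
t 4.05 pos [462.01 330.29  44.14] yaw 86.04 tilt [-0.     -0.0001] F [ 1.25  0.05 -0.09] w 10.16 v 0.2
need dx -0.0004 dy 0.0000 dz -0.0498 rz 0.0004
need dx -0.3055 dy 0.0951 dz -0.0498 rz -0.0119
```

```bash
python3 -c "
from h import *
I=[]
for n,c in(('top',(134,238)),('scene',(289,130))): I.append(crop(vision.read_camera(n)[:,:,::-1].copy(),c,80,60,400,300))
cv2.imwrite('pics/a2.png',np.hstack(I))"
```

```text
(no output)
```

View pics/a2.png

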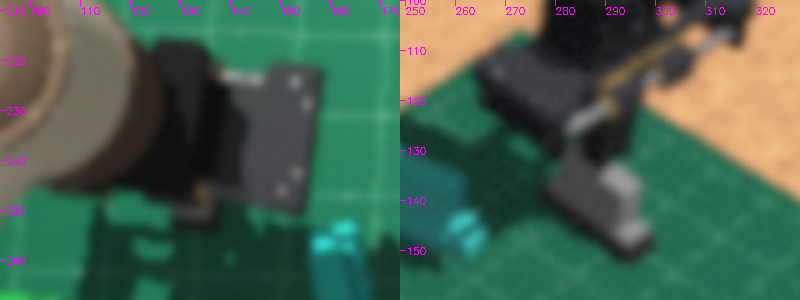

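```bash
python3 -c "
from h import *
f=lambda n,P:print(n,proj(n,P).round(1).tolist())
f('scene',[[462,330,z] for z in(0,22,56,100,150)]); f('scene',[[462,y,100] for y in(235,270,390,425)]); f('top',[[462,330,z] for z in (40,56,100,150)])
a=vision.read_camera('scene')[:,:,::-1].copy(); b=np.load('pics/scene.npy')
cv2.imwrite('pics/a3.png',np.hstack([crop(a,(290,125),50,75,400,600),crop(b,(290,125),50,75,400,600)]))"
```

```text
scene [[288.1, 144.7], [288.6, 140.1], [289.3, 132.8], [290.4, 122.9], [291.6, 111.1]]
scene [[270.9, 136.8], [278.2, 131.6], [302.0, 114.6], [308.5, 109.9]]
top [[131.8, 237.2], [130.5, 236.7], [126.6, 235.1], [121.9, 233.1]]
```

View pics/a3.png

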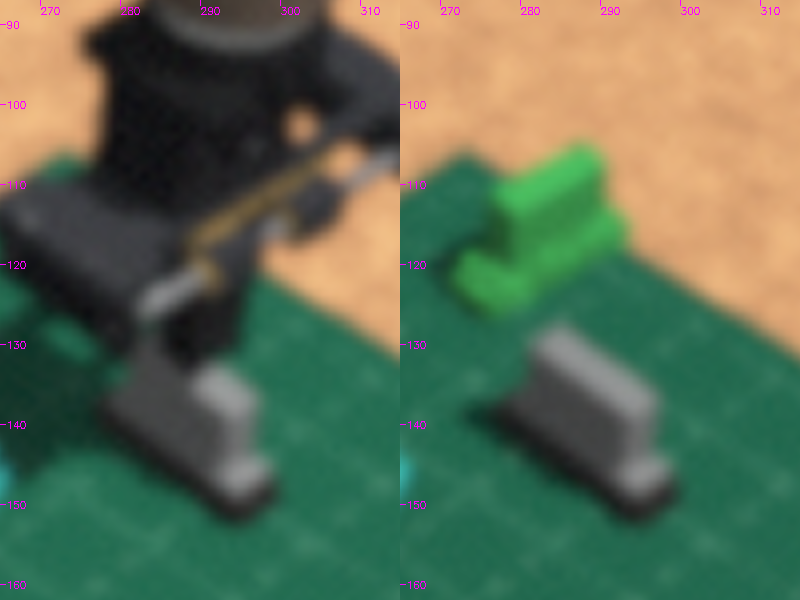

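```bash
python3 -m crank '[{"dx":0,"dy":0,"dz":0,"rx":0,"ry":0,"rz":0,"claw":0},{"dx":0,"dy":0,"dz":0,"rx":0,"ry":0,"rz":0,"claw":0},{"dx":0,"dy":0,"dz":0,"rx":0,"ry":0,"rz":0,"claw":0},{"dx":0,"dy":0,"dz":0,"rx":0,"ry":0,"rz":0,"claw":0}]' 30 | tail -1; python3 -c "
from h import *
f=lambda n,P:print(n,proj(n,P).round(1).tolist())
for y in (320,340): f('scene',[[x,y,z] for x in (452,472) for z in (22,56,92)])"
```

```text
gripper_width: 0.6
scene [[284.5, 140.1], [285.2, 132.8], [285.9, 124.7], [288.9, 143.0], [289.6, 135.6], [290.5, 127.6]]
scene [[288.3, 137.3], [289.0, 129.9], [289.9, 121.9], [292.7, 140.1], [293.5, 132.8], [294.4, 124.7]]
```

```bash
python3 -c "
from h import *
f=lambda n,P:print(n,proj(n,P).round(1).tolist())
for z in (92,130,170):
  f('top',[[x,235,z] for x in (425,500)]);f('scene',[[x,235,z] for x in (425,500)])
a=vision.read_camera('top')[:,:,::-1].copy(); b=vision.read_camera('scene')[:,:,::-1].copy()
cv2.imwrite('pics/a4.png',np.hstack([crop(a,(125,215),80,120,400,600),crop(b,(290,105),80,120,400,600)]))"; python3 st.py
```

```text
top [[162.1, 250.1], [163.8, 222.2]]
scene [[262.4, 133.1], [279.7, 144.4]]
top [[159.7, 249.1], [161.4, 220.3]]
scene [[262.8, 124.2], [280.4, 135.6]]
top [[157.0, 248.0], [158.8, 218.3]]
scene [[263.2, 114.5], [281.2, 125.9]]
t 4.63 pos [461.99 330.31  44.16] yaw 86.03 tilt [-0.  0.] F [-0.2   0.31  0.13] w 0.6 v 0.1
```

View pics/a4.png

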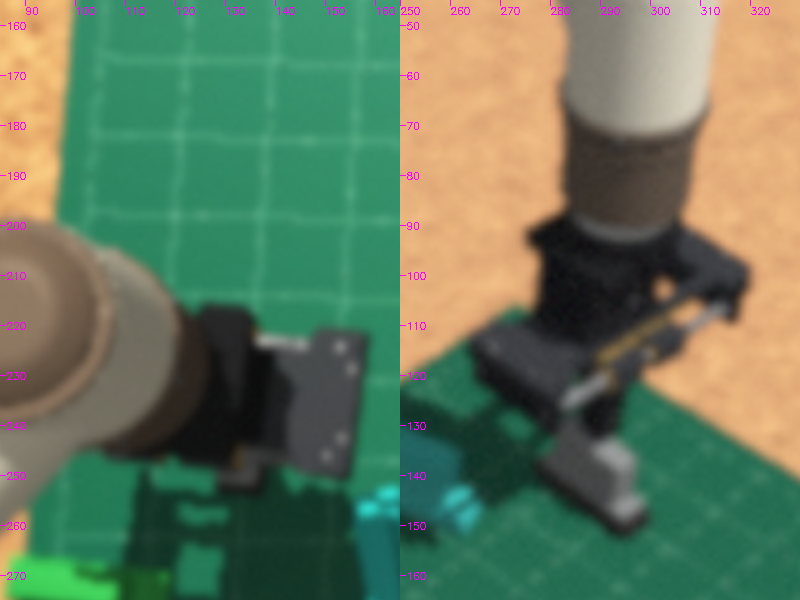

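```bash
python3 -m crank '[{"dx":0,"dy":0,"dz":0.003,"rx":0,"ry":0,"rz":0,"claw":0},{"dx":0,"dy":0,"dz":0.005,"rx":0,"ry":0,"rz":0,"claw":0},{"dx":0,"dy":0,"dz":0.005,"rx":0,"ry":0,"rz":0,"claw":0}]'  >/dev/null; python3 st.py;  python3 -m crank '[{"dx":0,"dy":0,"dz":0.003,"rx":0,"ry":0,"rz":0,"claw":0},{"dx":0,"dy":0,"dz":0.003,"rx":0,"ry":0,"rz":0,"claw":0}]'  >/dev/null; python3 st.py; python3 go.py add 0 0 .008 0
```

```text
t 4.88 pos [461.99 330.34  39.08] yaw 86.04 tilt [-0.     -0.0002] F [0.53 0.09 1.49] w 0.33 v 0.2
t 5.05 pos [462.14 330.69  39.  ] yaw 86.12 tilt [0.001 0.   ] F [-6.41 -1.39 17.1 ] w 0.54 v 0.5
cmd [462.29 330.37  36.15  86.02]
```

```bash
python3 -m crank '[{"dx":0,"dy":0,"dz":-0.008,"rx":0,"ry":0,"rz":0,"claw":0.03},{"dx":0,"dy":0,"dz":-0.02,"rx":0,"ry":0,"rz":0,"claw":0.06},{"dx":0,"dy":0,"dz":-0.02,"rx":0,"ry":0,"rz":0,"claw":0.06},{"dx":0,"dy":0,"dz":-0.02,"rx":0,"ry":0,"rz":0,"claw":0.06},{"dx":0,"dy":0,"dz":-0.02,"rx":0,"ry":0,"rz":0,"claw":0.06},{"dx":0,"dy":0,"dz":-0.02,"rx":0,"ry":0,"rz":0,"claw":0.06},{"dx":0,"dy":0,"dz":-0.02,"rx":0,"ry":0,"rz":0,"claw":0.06},{"dx":0,"dy":0,"dz":-0.02,"rx":0,"ry":0,"rz":0,"claw":0.06},{"dx":0,"dy":0,"dz":-0.01,"rx":0,"ry":0,"rz":0,"claw":0.06},{"dx":0,"dy":0,"dz":0,"rx":0,"ry":0,"rz":0,"claw":0.06},{"dx":0,"dy":0,"dz":0.01,"rx":0,"ry":0,"rz":0,"claw":0.06},{"dx":0,"dy":0,"dz":0.012,"rx":0,"ry":0,"rz":0,"claw":0.06}]' >/dev/null; python3 st.py;  python3 -m crank '[{"dx":0,"dy":0,"dz":0,"rx":0,"ry":0,"rz":0,"claw":0.01},{"dx":0,"dy":0,"dz":0,"rx":0,"ry":0,"rz":0,"claw":0.01},{"dx":0,"dy":0,"dz":0,"rx":0,"ry":0,"rz":0,"claw":0.01},{"dx":0,"dy":0,"dz":0,"rx":0,"ry":0,"rz":0,"claw":0.01},{"dx":0,"dy":0,"dz":0,"rx":0,"ry":0,"rz":0,"claw":0.01},{"dx":0,"dy":0,"dz":0,"rx":0,"ry":0,"rz":0,"claw":0.01},{"dx":0,"dy":0,"dz":0,"rx":0,"ry":0,"rz":0,"claw":0.01},{"dx":0,"dy":0,"dz":0,"rx":0,"ry":0,"rz":0,"claw":0.01},{"dx":0,"dy":0,"dz":0,"rx":0,"ry":0,"rz":0,"claw":0.01},{"dx":0,"dy":0,"dz":0,"rx":0,"ry":0,"rz":0,"claw":0.01},{"dx":0,"dy":0,"dz":0,"rx":0,"ry":0,"rz":0,"claw":0.01}]' 5 >/dev/null; python3 st.py; python3 go.py add 0 0 .012 0
```

```text
t 6.05 pos [460.64 328.91  21.31] yaw 86.0 tilt [-0.0035 -0.0035] F [-0.97 -0.08 -1.05] w 59.23 v 1.5
t 6.97 pos [461.99 330.21  24.36] yaw 86.04 tilt [ 0.     -0.0001] F [-0.13 -0.7   2.63] w 20.13 v 0.1
cmd [462.29 330.37  24.15  86.02]
```

```bash
python3 -m crank '[{"dx":0,"dy":0,"dz":0,"rx":0,"ry":0,"rz":0,"claw":0.032},{"dx":0,"dy":0,"dz":0,"rx":0,"ry":0,"rz":0,"claw":0.032},{"dx":0,"dy":0,"dz":0,"rx":0,"ry":0,"rz":0,"claw":0.032},{"dx":0,"dy":0,"dz":0.005,"rx":0,"ry":0,"rz":0,"claw":0.032},{"dx":0,"dy":0,"dz":0.01,"rx":0,"ry":0,"rz":0,"claw":0.032},{"dx":0,"dy":0,"dz":0.015,"rx":0,"ry":0,"rz":0,"claw":0.032},{"dx":0,"dy":0,"dz":0.015,"rx":0,"ry":0,"rz":0,"claw":0.032},{"dx":0,"dy":0,"dz":0.015,"rx":0,"ry":0,"rz":0,"claw":0.01},{"dx":0,"dy":0,"dz":0.015,"rx":0,"ry":0,"rz":0,"claw":0.01},{"dx":0,"dy":0,"dz":0.015,"rx":0,"ry":0,"rz":0,"claw":0.01},{"dx":0,"dy":0,"dz":0.015,"rx":0,"ry":0,"rz":0,"claw":0.01},{"dx":0,"dy":0,"dz":0.015,"rx":0,"ry":0,"rz":0,"claw":0.01}]' 30 >/dev/null; python3 st.py; python3 go.py add 0 0 .015 0; python3 go.py to 536 16 60 86.7
```

```text
t 7.97 pos [461.94 330.26   9.17] yaw 86.03 tilt [-0.0001  0.0001] F [-0.82 -0.84 -0.91] w 19.85 v 0.1
cmd [462.29 330.37   9.15  86.02]
need dx -0.3085 dy 0.0953 dz -0.0508 rz -0.0119
```

```bash
python3 go.py to 536.7 26 75 86.7; python3 -m crank '[{"dx":0,"dy":0,"dz":-0.02,"rx":0,"ry":0,"rz":0,"claw":0.01},{"dx":0,"dy":0,"dz":-0.045,"rx":0,"ry":0,"rz":0,"claw":0.01},{"dx":-0.02,"dy":0.006,"dz":-0.066,"rx":0,"ry":0,"rz":0,"claw":0.01},{"dx":-0.05,"dy":0.016,"dz":-0.066,"rx":0,"ry":0,"rz":-0.012,"claw":0.01},{"dx":-0.085,"dy":0.027,"dz":-0.066,"rx":0,"ry":0,"rz":-0.012,"claw":0.01},{"dx":-0.12,"dy":0.038,"dz":-0.066,"rx":0,"ry":0,"rz":-0.012,"claw":0.01},{"dx":-0.155,"dy":0.049,"dz":-0.066,"rx":0,"ry":0,"rz":-0.012,"claw":0.01},{"dx":-0.19,"dy":0.06,"dz":-0.066,"rx":0,"ry":0,"rz":-0.012,"claw":0.01},{"dx":-0.225,"dy":0.072,"dz":-0.066,"rx":0,"ry":0,"rz":-0.012,"claw":0.01},{"dx":-0.255,"dy":0.082,"dz":-0.066,"rx":0,"ry":0,"rz":-0.012,"claw":0.01},{"dx":-0.28,"dy":0.09,"dz":-0.066,"rx":0,"ry":0,"rz":-0.012,"claw":0.01},{"dx":-0.298,"dy":0.095,"dz":-0.066,"rx":0,"ry":0,"rz":-0.012,"claw":0.01}]' 30 >/dev/null; python3 st.py; python3 go.py add -.298 .095 -.066 -.012; python3 go.py to 536.7 26 34 86.7
```

```text
need dx -0.2985 dy 0.0954 dz -0.0658 rz -0.0119
t 8.97 pos [536.29  24.16  75.11] yaw 86.61 tilt [-0.0001 -0.    ] F [ 0.25  1.08 -1.28] w 20.08 v 23.6
cmd [536.38  26.5   75.15  86.71]
need dx -0.0005 dy 0.0003 dz 0.0412 rz 0.0001
```

Lower to just above the plate, then look.

```bash
python3 -m crank '[{"dx":0,"dy":0,"dz":0.015,"rx":0,"ry":0,"rz":0,"claw":0.01},{"dx":0,"dy":0,"dz":0.03,"rx":0,"ry":0,"rz":0,"claw":0.01},{"dx":0,"dy":0,"dz":0.038,"rx":0,"ry":0,"rz":0,"claw":0.01},{"dx":0,"dy":0,"dz":0.041,"rx":0,"ry":0,"rz":0,"claw":0.01},{"dx":0,"dy":0,"dz":0.041,"rx":0,"ry":0,"rz":0,"claw":0.01}]' >/dev/null; python3 st.py; python3 go.py add 0 0 .041 0; python3 -c "
from h import *
I=[crop(vision.read_camera(n)[:,:,::-1].copy(),c,80,100,400,500) for n,c in(('top',(235,215)),('scene',(240,190)))]
cv2.imwrite('pics/b1.png',np.hstack(I))
for n in('top','scene'): print(n,[proj(n,place(b,536.4,26.5,25,-3.3)).round(0).tolist() for b in SCR[:1]])"
```

```text
t 9.38 pos [535.67  26.48  33.46] yaw 86.74 tilt [-0.0016 -0.0006] F [ 0.28 -1.12 -1.91] w 20.18 v 1.2
cmd [536.38  26.5   34.15  86.71]
top [[[244.0, 230.0], [244.0, 230.0], [235.0, 230.0], [235.0, 229.0], [247.0, 200.0], [247.0, 199.0], [238.0, 199.0], [238.0, 198.0]]]
scene [[[228.0, 194.0], [228.0, 191.0], [235.0, 190.0], [235.0, 187.0], [248.0, 212.0], [248.0, 209.0], [255.0, 207.0], [255.0, 204.0]]]
```

View pics/b1.png

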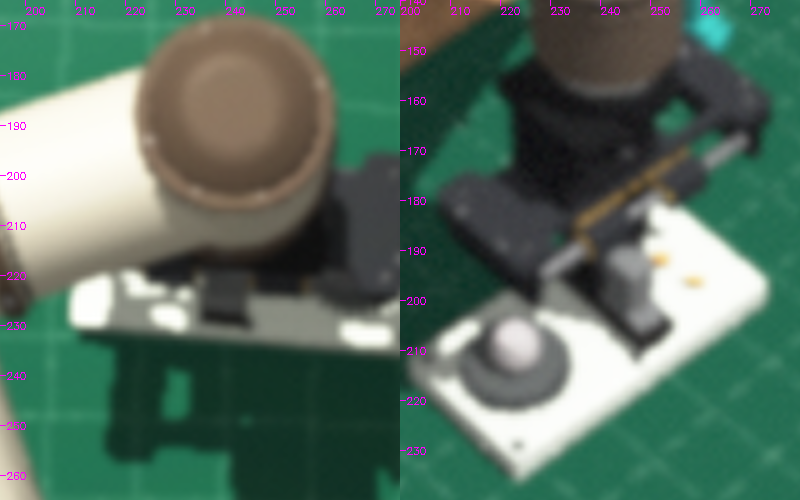

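```bash
python3 -m crank '[{"dx":0,"dy":0,"dz":0.003,"rx":0,"ry":0,"rz":0,"claw":0.01},{"dx":0,"dy":0,"dz":0.005,"rx":0,"ry":0,"rz":0,"claw":0.01},{"dx":0,"dy":0,"dz":0.005,"rx":0,"ry":0,"rz":0,"claw":0.01},{"dx":0,"dy":0,"dz":0.005,"rx":0,"ry":0,"rz":0,"claw":0.01}]' >/dev/null; python3 st.py; python3 go.py add 0 0 .005 0
```

```text
t 9.82 pos [536.18  26.61  29.27] yaw 86.74 tilt [0.0002 0.    ] F [ 0.43 -0.17 -2.33] w 19.62 v 0.2
cmd [536.38  26.5   29.15  86.71]
```

```bash
python3 -m crank '[{"dx":0.004,"dy":0,"dz":0.0005,"rx":0,"ry":0,"rz":0,"claw":0.01},{"dx":0.014,"dy":0,"dz":0.0005,"rx":0,"ry":0,"rz":0,"claw":0.01},{"dx":0.026,"dy":0,"dz":0.0005,"rx":0,"ry":0,"rz":0,"claw":0.01},{"dx":0.038,"dy":0,"dz":0.0005,"rx":0,"ry":0,"rz":0,"claw":0.01},{"dx":0.05,"dy":0,"dz":0.0005,"rx":0,"ry":0,"rz":0,"claw":0.01},{"dx":0.062,"dy":0,"dz":0.0005,"rx":0,"ry":0,"rz":0,"claw":0.01},{"dx":0.073,"dy":0,"dz":0.0005,"rx":0,"ry":0,"rz":0,"claw":0.01},{"dx":0.083,"dy":0,"dz":0.0005,"rx":0,"ry":0,"rz":0,"claw":0.01},{"dx":0.092,"dy":0,"dz":0.0005,"rx":0,"ry":0,"rz":0,"claw":0.01},{"dx":0.1,"dy":0,"dz":0.0005,"rx":0,"ry":0,"rz":0,"claw":0.01},{"dx":0.108,"dy":0,"dz":0.0005,"rx":0,"ry":0,"rz":0,"claw":0.01},{"dx":0.115,"dy":0,"dz":0.0005,"rx":0,"ry":0,"rz":0,"claw":0.01}]' >/dev/null; python3 st.py; python3 go.py add .115 0 .0005 0; python3 go.py to 462.3 330 60 86
```

```text
t 10.82 pos [542.23 142.54  27.81] yaw 86.71 tilt [-0.0009  0.0005] F [ 0.72 -0.66 -2.41] w 19.75 v 7.3
cmd [542.99 141.31  28.65  86.71]
need dx 0.1837 dy -0.0914 dz -0.0313 rz 0.0124
```

```bash
python3 -m crank '[{"dx":0,"dy":0,"dz":-0.02,"rx":0,"ry":0,"rz":0,"claw":0.01},{"dx":0,"dy":0,"dz":-0.04,"rx":0,"ry":0,"rz":0,"claw":0.01},{"dx":0.02,"dy":-0.01,"dz":-0.045,"rx":0,"ry":0,"rz":0,"claw":0.01},{"dx":0.05,"dy":-0.025,"dz":-0.045,"rx":0,"ry":0,"rz":0,"claw":0.01},{"dx":0.085,"dy":-0.042,"dz":-0.045,"rx":0,"ry":0,"rz":0.012,"claw":0.01},{"dx":0.12,"dy":-0.06,"dz":-0.045,"rx":0,"ry":0,"rz":0.012,"claw":0.01},{"dx":0.15,"dy":-0.075,"dz":-0.04,"rx":0,"ry":0,"rz":0.012,"claw":0.01},{"dx":0.175,"dy":-0.087,"dz":-0.03,"rx":0,"ry":0,"rz":0.012,"claw":0.01},{"dx":0.184,"dy":-0.091,"dz":-0.015,"rx":0,"ry":0,"rz":0.012,"claw":0.01},{"dx":0.184,"dy":-0.091,"dz":0.0,"rx":0,"ry":0,"rz":0.012,"claw":0.01},{"dx":0.184,"dy":-0.091,"dz":0.011,"rx":0,"ry":0,"rz":0.012,"claw":0.01},{"dx":0.184,"dy":-0.091,"dz":0.017,"rx":0,"ry":0,"rz":0.012,"claw":0.01}]' >/dev/null; python3 st.py; python3 -m crank '[{"dx":0,"dy":0,"dz":0,"rx":0,"ry":0,"rz":0,"claw":0.01},{"dx":0,"dy":0,"dz":0.0015,"rx":0,"ry":0,"rz":0,"claw":0.01},{"dx":0,"dy":0,"dz":0.0025,"rx":0,"ry":0,"rz":0,"claw":0.01},{"dx":0,"dy":0,"dz":0.0025,"rx":0,"ry":0,"rz":0,"claw":0.01}]' >/dev/null; python3 st.py; python3 go.py add .184 -.091 .0195 0.012
python3 -c "
from h import *
a=vision.read_camera('scene')[:,:,::-1].copy();np.save('pics/s2.npy',a)
t=vision.read_camera('top')[:,:,::-1].copy();np.save('pics/t2.npy',t)
cv2.imwrite('pics/b2.png',np.hstack([crop(t,(225,215),70,100,350,500),crop(a,(250,180),90,100,450,500)]))"
```

```text
t 11.82 pos [461.14 329.68   9.45] yaw 86.03 tilt [-0.0026 -0.0024] F [-0.4   0.05 -1.32] w 19.83 v 8.3
t 12.15 pos [462.8  330.05   9.52] yaw 85.99 tilt [0.0005 0.0007] F [-0.45  0.14 -1.87] w 19.88 v 0.2
cmd [462.7  330.23   9.15  86.02]
```

View pics/b2.png

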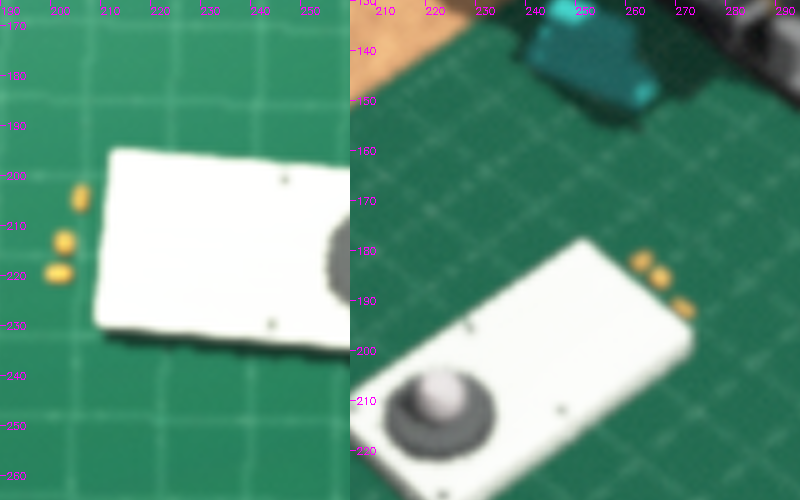

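```bash
python3 -m crank '[{"dx":0,"dy":0,"dz":0.0008,"rx":0,"ry":0,"rz":0,"claw":0.01},{"dx":0,"dy":0,"dz":0.0015,"rx":0,"ry":0,"rz":0,"claw":0.01},{"dx":0,"dy":0,"dz":0.0015,"rx":0,"ry":0,"rz":0,"claw":0.01}]' >/dev/null; python3 st.py; python3 go.py add 0 0 .0015 0; python3 - <<'E'
from h import *
t=lambda x,y,u0,v0,X,Y:(u0+(x-X)/3.325,v0+(y-Y)/3.333)
for z in (0,10): 
    q=unproj('scene',[t(760,470,102,221,532,300),t(693,550,102,221,532,300)],z); print(q.round(1))
for n in('top','scene'): print(n,'pred handles tips/ring', proj(n,place(np.array([[0,31,125],[0,-31,125],[0,35,153],[0,-35,153],[22,0,0],[0,0,125]]),512.5,-330.5,27,10.5)).round(1).tolist())
E
```

```text
t 12.5 pos [462.87 330.33   9.  ] yaw 86.06 tilt [0.001  0.0004] F [-1.25 -1.22  5.2 ] w 19.95 v 0.2
cmd [462.7  330.23   7.65  86.02]
[[ 562.  -272.8    0. ]
 [ 580.3 -356.7    0. ]]
[[ 567.3 -275.4   10. ]
 [ 585.5 -358.5   10. ]]
top pred handles tips/ring [[367.5, 222.1], [390.9, 218.4], [369.1, 220.9], [396.2, 216.7], [364.2, 218.5], [379.2, 220.3]]
scene pred handles tips/ring [[139.9, 234.8], [122.6, 252.2], [138.9, 227.3], [118.8, 247.2], [147.0, 273.0], [131.4, 243.4]]
```

```bash
python3 -m crank '[{"dx":0,"dy":0,"dz":-0.001,"rx":0,"ry":0,"rz":0,"claw":0.05},{"dx":0,"dy":0,"dz":-0.001,"rx":0,"ry":0,"rz":0,"claw":0.05},{"dx":0,"dy":0,"dz":-0.001,"rx":0,"ry":0,"rz":0,"claw":0.05},{"dx":0,"dy":0,"dz":-0.001,"rx":0,"ry":0,"rz":0,"claw":0.05},{"dx":0,"dy":0,"dz":-0.001,"rx":0,"ry":0,"rz":0,"claw":0.05},{"dx":0,"dy":0,"dz":-0.01,"rx":0,"ry":0,"rz":0,"claw":0.05},{"dx":0,"dy":0,"dz":-0.03,"rx":0,"ry":0,"rz":0,"claw":0.087},{"dx":0,"dy":0,"dz":-0.06,"rx":0,"ry":0,"rz":0,"claw":0.087},{"dx":0,"dy":0,"dz":-0.1,"rx":0,"ry":0,"rz":0,"claw":0.087},{"dx":0,"dy":0,"dz":-0.14,"rx":0,"ry":0,"rz":0,"claw":0.087},{"dx":0,"dy":0,"dz":-0.17,"rx":0,"ry":0,"rz":0,"claw":0.087},{"dx":0,"dy":0,"dz":-0.18,"rx":0,"ry":0,"rz":0,"claw":0.087}]' >/dev/null; python3 st.py; python3 go.py add 0 0 -.18 0; python3 go.py to 512.5 -330 188 101
```

```text
t 13.5 pos [464.59 331.99 194.5 ] yaw 86.09 tilt [0.0083 0.0075] F [0.3  0.31 1.01] w 81.69 v 12.7
cmd [462.7  330.23 187.65  86.02]
need dx -0.6552 dy 0.0955 dz -0.0003 rz -0.2614
```

```bash
python3 -m crank '[{"dx":-0.03,"dy":0.004,"dz":0,"rx":0,"ry":0,"rz":-0.012,"claw":0.087},{"dx":-0.07,"dy":0.01,"dz":0,"rx":0,"ry":0,"rz":-0.03,"claw":0.087},{"dx":-0.11,"dy":0.016,"dz":0,"rx":0,"ry":0,"rz":-0.05,"claw":0.087},{"dx":-0.15,"dy":0.022,"dz":0,"rx":0,"ry":0,"rz":-0.07,"claw":0.087},{"dx":-0.19,"dy":0.028,"dz":0,"rx":0,"ry":0,"rz":-0.09,"claw":0.087},{"dx":-0.23,"dy":0.034,"dz":0,"rx":0,"ry":0,"rz":-0.11,"claw":0.087},{"dx":-0.27,"dy":0.04,"dz":0,"rx":0,"ry":0,"rz":-0.13,"claw":0.087},{"dx":-0.31,"dy":0.045,"dz":0,"rx":0,"ry":0,"rz":-0.15,"claw":0.087},{"dx":-0.35,"dy":0.051,"dz":0,"rx":0,"ry":0,"rz":-0.16,"claw":0.087},{"dx":-0.39,"dy":0.057,"dz":0,"rx":0,"ry":0,"rz":-0.17,"claw":0.087},{"dx":-0.43,"dy":0.063,"dz":0,"rx":0,"ry":0,"rz":-0.18,"claw":0.087},{"dx":-0.46,"dy":0.067,"dz":0,"rx":0,"ry":0,"rz":-0.18,"claw":0.087}]' >/dev/null; python3 st.py; python3 go.py add -.46 .067 0 -.18; python3 go.py to 512.5 -330 188 101
```

```text
t 14.5 pos [ 496.87 -136.05  187.79] yaw 96.29 tilt [-0.0002 -0.0002] F [ 0.01  0.28 -0.22] w 86.79 v 41.6
cmd [ 497.62 -133.31  187.65   96.33]
need dx -0.1971 dy -0.0069 dz -0.0003 rz -0.0814
```

```bash
python3 -m crank '[{"dx":-0.035,"dy":-0.001,"dz":0,"rx":0,"ry":0,"rz":-0.02,"claw":0.087},{"dx":-0.07,"dy":-0.002,"dz":0,"rx":0,"ry":0,"rz":-0.04,"claw":0.087},{"dx":-0.105,"dy":-0.004,"dz":0,"rx":0,"ry":0,"rz":-0.06,"claw":0.087},{"dx":-0.14,"dy":-0.005,"dz":0,"rx":0,"ry":0,"rz":-0.081,"claw":0.087},{"dx":-0.17,"dy":-0.006,"dz":0,"rx":0,"ry":0,"rz":-0.081,"claw":0.087},{"dx":-0.19,"dy":-0.007,"dz":0,"rx":0,"ry":0,"rz":-0.081,"claw":0.087},{"dx":-0.197,"dy":-0.007,"dz":0,"rx":0,"ry":0,"rz":-0.081,"claw":0.087},{"dx":-0.197,"dy":-0.007,"dz":0,"rx":0,"ry":0,"rz":-0.081,"claw":0.087},{"dx":-0.197,"dy":-0.007,"dz":0,"rx":0,"ry":0,"rz":-0.081,"claw":0.087}]' >/dev/null; python3 st.py; python3 go.py add -.197 -.007 0 -.081; python3 -c "
from h import *
I=[]
for n,c in(('top',(380,215)),('scene',(140,240))):
  a=vision.read_camera(n)[:,:,::-1].copy(); I.append(crop(a,c,66,100,396,600))
cv2.imwrite('pics/d1.png',np.hstack(I))
f=lambda n,P:print(n,proj(n,P).round(1).tolist())
# expected finger tips at z 204 : inner faces +-43 along jaw
for n in('top','scene'): f(n,place(np.array([[0,s*50,0] for s in(-1,1)]),512.5,-330,205,11))"
```

```text
t 15.25 pos [ 511.86 -329.46  187.33] yaw 100.96 tilt [-0.0008  0.0007] F [ 0.39  0.4  -0.39] w 87.24 v 1.2
cmd [ 512.39 -329.88  187.65  100.97]
top [[405.3, 214.2], [365.8, 220.7]]
scene [[112.2, 245.8], [141.2, 216.9]]
```

View pics/d1.png

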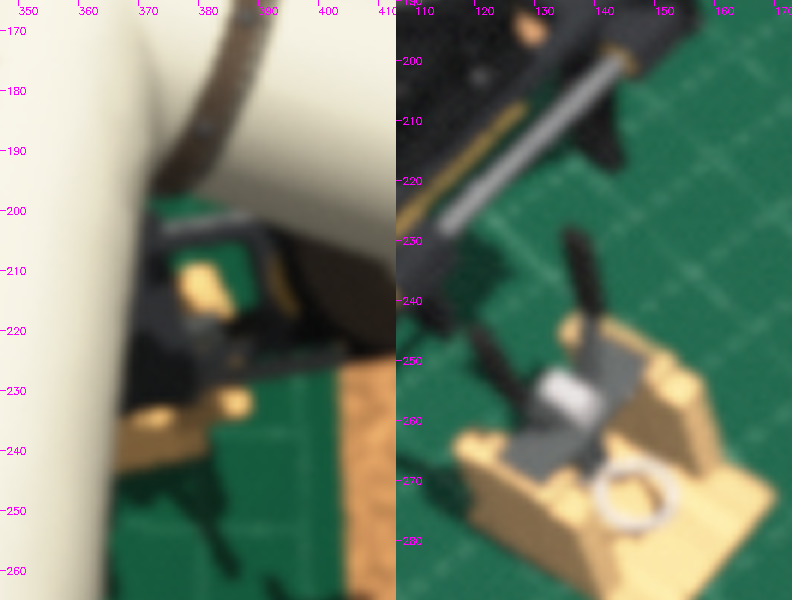

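```bash
python3 -m crank '[{"dx":0,"dy":0,"dz":0.012,"rx":0,"ry":0,"rz":0,"claw":0.087},{"dx":0,"dy":0,"dz":0.025,"rx":0,"ry":0,"rz":0,"claw":0.087},{"dx":0,"dy":0,"dz":0.037,"rx":0,"ry":0,"rz":0,"claw":0.087},{"dx":0,"dy":0,"dz":0.037,"rx":0,"ry":0,"rz":0,"claw":0.087}]' 12 >/dev/null; python3 st.py; python3 go.py add 0 0 .037 0;  python3 -m crank '[{"dx":0,"dy":0,"dz":0.01,"rx":0,"ry":0,"rz":0,"claw":0.087},{"dx":0,"dy":0,"dz":0.02,"rx":0,"ry":0,"rz":0,"claw":0.087},{"dx":0,"dy":0,"dz":0.03,"rx":0,"ry":0,"rz":0,"claw":0.087},{"dx":0,"dy":0,"dz":0.0345,"rx":0,"ry":0,"rz":0,"claw":0.087},{"dx":0,"dy":0,"dz":0.0345,"rx":0,"ry":0,"rz":0,"claw":0.087}]' >/dev/null; python3 st.py; python3 go.py add 0 0 .0345 0
```

```text
t 15.68 pos [ 510.89 -327.69  148.39] yaw 101.06 tilt [-0.0043  0.0026] F [0.14 0.44 0.45] w 87.28 v 2.5
cmd [ 512.39 -329.88  150.65  100.97]
t 16.1 pos [ 511.36 -329.46  114.49] yaw 100.98 tilt [-0.0028  0.0012] F [-0.18 -0.65 -0.41] w 86.88 v 1.6
cmd [ 512.39 -329.88  116.15  100.97]
```

```bash
python3 -m crank '[{"dx":0,"dy":0,"dz":0,"rx":0,"ry":0,"rz":0,"claw":0.03},{"dx":0,"dy":0,"dz":0,"rx":0,"ry":0,"rz":0,"claw":0.03},{"dx":0,"dy":0,"dz":0,"rx":0,"ry":0,"rz":0,"claw":0.03},{"dx":0,"dy":0,"dz":0,"rx":0,"ry":0,"rz":0,"claw":0.03},{"dx":0,"dy":0,"dz":0,"rx":0,"ry":0,"rz":0,"claw":0.03},{"dx":0,"dy":0,"dz":0,"rx":0,"ry":0,"rz":0,"claw":0.03},{"dx":0,"dy":0,"dz":0,"rx":0,"ry":0,"rz":0,"claw":0.03},{"dx":0,"dy":0,"dz":0,"rx":0,"ry":0,"rz":0,"claw":0.03},{"dx":0,"dy":0,"dz":0,"rx":0,"ry":0,"rz":0,"claw":0.03},{"dx":0,"dy":0,"dz":0,"rx":0,"ry":0,"rz":0,"claw":0.03},{"dx":0,"dy":0,"dz":0,"rx":0,"ry":0,"rz":0,"claw":0.03},{"dx":0,"dy":0,"dz":0,"rx":0,"ry":0,"rz":0,"claw":0.03}]' 12 >/dev/null; python3 st.py
```

```text
t 17.1 pos [ 513.58 -331.54  118.53] yaw 101.03 tilt [ 0.0038 -0.0035] F [-0.49 -3.17  5.89] w 49.49 v 0.1
```

```bash
python3 -m crank '[{"dx":0,"dy":0,"dz":-0.004,"rx":0,"ry":0,"rz":0,"claw":0.03},{"dx":0,"dy":0,"dz":-0.01,"rx":0,"ry":0,"rz":0,"claw":0.03},{"dx":0,"dy":0,"dz":-0.018,"rx":0,"ry":0,"rz":0,"claw":0.03},{"dx":0,"dy":0,"dz":-0.026,"rx":0,"ry":0,"rz":0,"claw":0.03},{"dx":0,"dy":0,"dz":-0.034,"rx":0,"ry":0,"rz":0,"claw":0.03},{"dx":0,"dy":0,"dz":-0.042,"rx":0,"ry":0,"rz":0,"claw":0.03},{"dx":0,"dy":0,"dz":-0.05,"rx":0,"ry":0,"rz":0,"claw":0.03},{"dx":0,"dy":0,"dz":-0.058,"rx":0,"ry":0,"rz":0,"claw":0.03},{"dx":0,"dy":0,"dz":-0.066,"rx":0,"ry":0,"rz":0,"claw":0.03},{"dx":0,"dy":0,"dz":-0.074,"rx":0,"ry":0,"rz":0,"claw":0.03},{"dx":0,"dy":0,"dz":-0.08,"rx":0,"ry":0,"rz":0,"claw":0.03},{"dx":0,"dy":0,"dz":-0.08,"rx":0,"ry":0,"rz":0,"claw":0.03}]' 12 >/dev/null; python3 st.py;  python3 go.py add 0 0 -.08 0
python3 -m crank '[{"dx":0,"dy":0,"dz":0,"rx":0,"ry":0,"rz":0,"claw":0.03},{"dx":0,"dy":0,"dz":0,"rx":0,"ry":0,"rz":0,"claw":0.03},{"dx":0,"dy":0,"dz":0,"rx":0,"ry":0,"rz":0,"claw":0.03},{"dx":0,"dy":0,"dz":0,"rx":0,"ry":0,"rz":0,"claw":0.03}]' 20 >/dev/null; python3 st.py
python3 -m crank '[{"dx":0,"dy":0,"dz":0,"rx":0,"ry":0,"rz":0,"claw":0.03},{"dx":0,"dy":0,"dz":0,"rx":0,"ry":0,"rz":0,"claw":0.03},{"dx":0,"dy":0,"dz":0,"rx":0,"ry":0,"rz":0,"claw":0.03},{"dx":0,"dy":0,"dz":0,"rx":0,"ry":0,"rz":0,"claw":0.03}]' 35 >/dev/null; python3 st.py
```

```text
t 18.1 pos [ 513.08 -330.37  198.08] yaw 101.0 tilt [ 0.0029 -0.0015] F [ 0.07 -0.11 -0.89] w 48.1 v 1.6
cmd [ 512.39 -329.88  196.15  100.97]
t 18.43 pos [ 511.98 -329.79  195.5 ] yaw 100.99 tilt [-0.0012  0.0005] F [-0.07 -0.15 -1.81] w 39.6 v 0.1
t 18.77 pos [ 512.22 -329.92  196.08] yaw 100.99 tilt [-0.0002  0.0001] F [-0.16  0.16 -1.68] w 38.64 v 0.1
```

```bash
python3 go.py to 511.7 -48.6 196 101; python3 -m crank '[{"dx":0.008,"dy":0.002,"dz":0,"rx":0,"ry":0,"rz":0,"claw":0.03},{"dx":0.025,"dy":0.005,"dz":0,"rx":0,"ry":0,"rz":0,"claw":0.03},{"dx":0.05,"dy":0.01,"dz":0,"rx":0,"ry":0,"rz":0,"claw":0.03},{"dx":0.08,"dy":0.016,"dz":0,"rx":0,"ry":0,"rz":0,"claw":0.03},{"dx":0.11,"dy":0.021,"dz":0,"rx":0,"ry":0,"rz":0,"claw":0.03},{"dx":0.14,"dy":0.027,"dz":0,"rx":0,"ry":0,"rz":0,"claw":0.03},{"dx":0.17,"dy":0.033,"dz":0,"rx":0,"ry":0,"rz":0,"claw":0.03},{"dx":0.2,"dy":0.039,"dz":0,"rx":0,"ry":0,"rz":0,"claw":0.03},{"dx":0.23,"dy":0.045,"dz":0,"rx":0,"ry":0,"rz":0,"claw":0.03},{"dx":0.255,"dy":0.05,"dz":0,"rx":0,"ry":0,"rz":0,"claw":0.03},{"dx":0.27,"dy":0.052,"dz":0,"rx":0,"ry":0,"rz":0,"claw":0.03},{"dx":0.276,"dy":0.053,"dz":0,"rx":0,"ry":0,"rz":0,"claw":0.03}]' 45 >/dev/null; python3 st.py;  python3 go.py add 0.276 0.053 0 0; python3 go.py to 511.7 -48.6 164 101
```

```text
need dx 0.2763 dy 0.0529 dz 0.0002 rz -0.0004
t 19.77 pos [511.43 -46.45 196.49] yaw 101.16 tilt [0.0007 0.0006] F [-0.16 -0.44 -1.84] w 37.93 v 6.8
cmd [511.88 -48.84 196.15 100.97]
need dx 0.0003 dy -0.0001 dz 0.0322 rz -0.0004
```

```bash
python3 -m crank '[{"dx":0,"dy":0,"dz":0.008,"rx":0,"ry":0,"rz":0,"claw":0.03},{"dx":0,"dy":0,"dz":0.016,"rx":0,"ry":0,"rz":0,"claw":0.03},{"dx":0,"dy":0,"dz":0.024,"rx":0,"ry":0,"rz":0,"claw":0.03},{"dx":0,"dy":0,"dz":0.03,"rx":0,"ry":0,"rz":0,"claw":0.03},{"dx":0,"dy":0,"dz":0.03,"rx":0,"ry":0,"rz":0,"claw":0.03},{"dx":0,"dy":0,"dz":0.03,"rx":0,"ry":0,"rz":0,"claw":0.03}]' 45 >/dev/null; python3 go.py add 0 0 0.03 0; python3 st.py; python3 - <<'E'
from h import *
I=[]
for n,c in(('top',(258,213)),('scene',(222,203))):
    a=np.mean([vision.read_camera(n)[:,:,::-1] for _ in range(3)],0).astype(np.uint8); np.save(f'pics/{n}3.npy',a); I.append(crop(a,c,40,60,400,600))
cv2.imwrite('pics/e1.png',np.hstack(I))
for n in('top','scene'): print(n,proj(n,[[533,-44.5,56],[533,-44.5,77]]).round(1).tolist())
E
```

```text
cmd [511.88 -48.84 166.15 100.97]
t 20.27 pos [511.32 -49.68 165.35] yaw 100.93 tilt [-0.0017 -0.0006] F [ 0.15  0.13 -1.75] w 38.05 v 1.2
top [[266.5, 214.8], [267.0, 213.7]]
scene [[223.0, 206.8], [222.7, 202.3]]
```

View pics/e1.png

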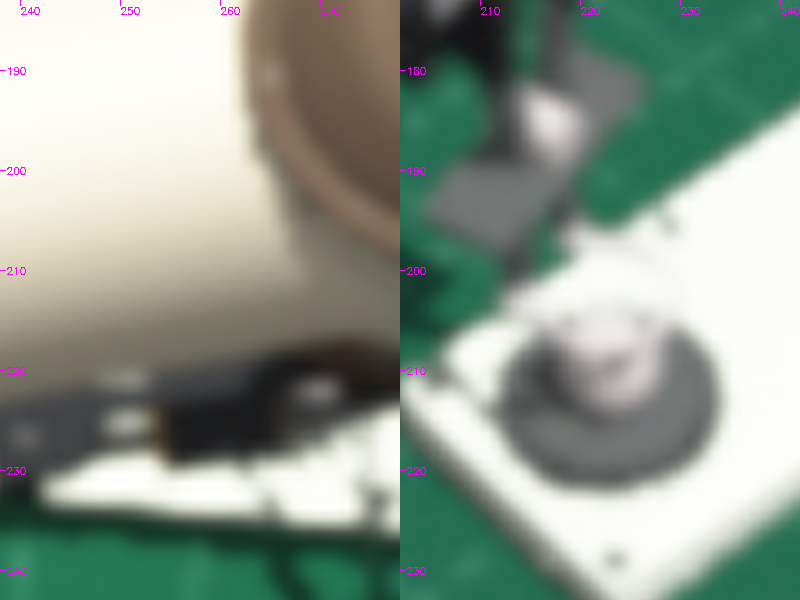

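```bash
cat > ring.py <<'E'
from h import *
import sys
from scipy.optimize import minimize
def fit(img,bg,z,x0,yaw=11,verbose=0):
    D=np.abs(img.astype(float)-bg.astype(float)).mean(2); D=np.minimum(D,40)
    a=np.radians(np.arange(-100,101,4)+yaw)
    def samp(c,r):
        P=np.c_[c[0]+r*np.cos(a),c[1]+r*np.sin(a),np.full(len(a),z)]; q=proj('scene',P).astype(np.float32)
        return cv2.remap(D.astype(np.float32),q[:,0].reshape(1,-1),q[:,1].reshape(1,-1),cv2.INTER_LINEAR)[0]
    f=lambda c: -(samp(c,18.6).mean()-.5*samp(c,12).mean()-.5*samp(c,25).mean())
    best=min(((f((x0[0]+i,x0[1]+j)),x0[0]+i,x0[1]+j) for i in range(-10,11,1) for j in range(-10,11,1)))
    return best
if __name__=='__main__':
    img=np.load('pics/scene3.npy');bg=np.load('pics/s2.npy')
    for z in(71,74,77,80,83): print(z,np.round(fit(img,bg,z,(533,-44.5)),2))
    np.set_printoptions(linewidth=220)
    print((img.astype(int)-bg.astype(int)).mean(2)[192:212,208:234].astype(int))
E
python3 ring.py
```

```text
71 [-11.76 533.   -45.5 ]
74 [-11.69 535.   -47.5 ]Traceback (most recent call last):
  File "ring.py", line 15, in <module>
    for z in(71,74,77,80,83): print(z,np.round(fit(img,bg,z,(533,-44.5)),2))
                                               ~~~^^^^^^^^^^^^^^^^^^^^^^
  File "ring.py", line 11, in fit
    best=min(((f((x0[0]+i,x0[1]+j)),x0[0]+i,x0[1]+j) for i in range(-10,11,1) for j in range(-10,11,1)))
  File "ring.py", line 11, in <genexpr>
    best=min(((f((x0[0]+i,x0[1]+j)),x0[0]+i,x0[1]+j) for i in range(-10,11,1) for j in range(-10,11,1)))
               ~^^^^^^^^^^^^^^^^^^^
  File "ring.py", line 10, in <lambda>
    f=lambda c: -(samp(c,18.6).mean()-.5*samp(c,12).mean()-.5*samp(c,25).mean())
                                                              ~~~~^^^^^^
  File "ring.py", line 8, in samp
    P=np.c_[c[0]+r*np.cos(a),c[1]+r*np.sin(a),np.full(len(a),z)]; q=proj('scene',P).astype(np.float32)
                                                                    ~~~~^^^^^^^^^^^
  File "h.py", line 11, in proj
    K,d,R,e=cam(n); return cv2.projectPoints(np.array(X,float).reshape(-1,1,3),cv2.Rodrigues(R.T)[0],-R.T@e,K,d)[0].reshape(-1,2)
            ~~~^^^
  File "h.py", line 4, in cam
    p=vision.camera_params(n); K=np.array([[p['fx'],0,p['cx']],[0,p['fy'],p['cy']],[0,0,1]]);
ValueError: time passes only in moves, steps and waits
```

```bash
sed -i 's/^def cam(n):/import functools\n@functools.lru_cache\ndef cam(n):/' h.py; python3 -m crank '[{"dx":0,"dy":0,"dz":0.004,"rx":0,"ry":0,"rz":0,"claw":0.03},{"dx":0,"dy":0,"dz":0.008,"rx":0,"ry":0,"rz":0,"claw":0.03},{"dx":0,"dy":0,"dz":0.011,"rx":0,"ry":0,"rz":0,"claw":0.03},{"dx":0,"dy":0,"dz":0.011,"rx":0,"ry":0,"rz":0,"claw":0.03},{"dx":0,"dy":0,"dz":0.011,"rx":0,"ry":0,"rz":0,"claw":0.03}]' 45 >/dev/null; python3 go.py add 0 0 0.011 0; python3 st.py; python3 - <<'E'
from h import *
from ring import fit
img=np.mean([vision.read_camera('scene')[:,:,::-1] for _ in range(4)],0); np.save('pics/scene4.npy',img);bg=np.load('pics/s2.npy')
i3=np.load('pics/scene3.npy')
for z in(60,62,64,66): print(z,np.round(fit(img,bg,z,(533,-44.5)),2), np.round(fit(i3,bg,z+11,(533,-44.5)),2))
E
```

```text
cmd [511.88 -48.84 155.15 100.97]
t 20.98 pos [511.47 -48.91 154.78] yaw 100.99 tilt [-0.0008 -0.0002] F [ 0.74 -0.44 -2.22] w 38.41 v 0.5
60 [-12.46 531.   -43.5 ] [-11.76 533.   -45.5 ]
62 [-12.5 533.  -44.5] [-11.76 534.   -46.5 ]
64 [-12.51 534.   -45.5 ] [-11.71 535.   -47.5 ]
66 [-12.56 535.   -46.5 ] [-11.7 537.  -48.5]
```

```bash
for i in 1 2; do python3 -m crank '[{"dx":0,"dy":0,"dz":0.002,"rx":0,"ry":0,"rz":0,"claw":0.03},{"dx":0,"dy":0,"dz":0.004,"rx":0,"ry":0,"rz":0,"claw":0.03},{"dx":0,"dy":0,"dz":0.004,"rx":0,"ry":0,"rz":0,"claw":0.03},{"dx":0,"dy":0,"dz":0.004,"rx":0,"ry":0,"rz":0,"claw":0.03}]' 45 >/dev/null; python3 go.py add 0 0 0.004 0; python3 st.py; done
```

```text
cmd [511.88 -48.84 151.15 100.97]
t 21.52 pos [511.53 -48.91 150.94] yaw 100.99 tilt [-0.0005 -0.0001] F [ 1.11 -1.13 -1.52] w 38.01 v 0.2
cmd [511.88 -48.84 147.15 100.97]
t 21.85 pos [511.55 -48.91 146.95] yaw 100.99 tilt [-0.0004 -0.0001] F [-1.34  0.55 -1.45] w 38.11 v 0.3
```

```bash
for i in 1 2 3; do python3 -m crank '[{"dx":0,"dy":0,"dz":0.0015,"rx":0,"ry":0,"rz":0,"claw":0.03},{"dx":0,"dy":0,"dz":0.003,"rx":0,"ry":0,"rz":0,"claw":0.03},{"dx":0,"dy":0,"dz":0.003,"rx":0,"ry":0,"rz":0,"claw":0.03}]' 45 >/dev/null; python3 go.py add 0 0 0.003 0; python3 st.py; done
```

```text
cmd [511.88 -48.84 144.15 100.97]
t 22.1 pos [511.44 -48.9  143.8 ] yaw 100.98 tilt [-0.0006  0.    ] F [-0.22  0.48 -2.  ] w 38.26 v 0.3
cmd [511.88 -48.84 141.15 100.97]
t 22.35 pos [511.43 -48.9  140.77] yaw 100.98 tilt [-0.0007 -0.    ] F [ 0.25 -0.09 -1.32] w 38.31 v 0.3
cmd [511.88 -48.84 138.15 100.97]
t 22.6 pos [511.42 -48.89 137.78] yaw 100.98 tilt [-0.0007 -0.    ] F [-0.15  0.09 -1.49] w 38.43 v 0.4
```

```bash
p(){ python3 st.py | sed 's/yaw.*F/F/'; }
python3 -m crank '[{"dx":0,"dy":0.001,"dz":0,"rx":0,"ry":0,"rz":0,"claw":0.03},{"dx":0,"dy":0.002,"dz":0,"rx":0,"ry":0,"rz":0,"claw":0.03},{"dx":0,"dy":0.003,"dz":0,"rx":0,"ry":0,"rz":0,"claw":0.03},{"dx":0,"dy":0.003,"dz":0,"rx":0,"ry":0,"rz":0,"claw":0.03}]' >/dev/null; p
python3 -m crank '[{"dx":0,"dy":-0.002,"dz":0,"rx":0,"ry":0,"rz":0,"claw":0.03},{"dx":0,"dy":-0.004,"dz":0,"rx":0,"ry":0,"rz":0,"claw":0.03},{"dx":0,"dy":-0.006,"dz":0,"rx":0,"ry":0,"rz":0,"claw":0.03},{"dx":0,"dy":-0.006,"dz":0,"rx":0,"ry":0,"rz":0,"claw":0.03}]' >/dev/null; p
python3 -m crank '[{"dx":0.001,"dy":0.003,"dz":0,"rx":0,"ry":0,"rz":0,"claw":0.03},{"dx":0.002,"dy":0.003,"dz":0,"rx":0,"ry":0,"rz":0,"claw":0.03},{"dx":0.003,"dy":0.003,"dz":0,"rx":0,"ry":0,"rz":0,"claw":0.03},{"dx":0.003,"dy":0.003,"dz":0,"rx":0,"ry":0,"rz":0,"claw":0.03}]' >/dev/null; p
python3 -m crank '[{"dx":-0.002,"dy":0,"dz":0,"rx":0,"ry":0,"rz":0,"claw":0.03},{"dx":-0.004,"dy":0,"dz":0,"rx":0,"ry":0,"rz":0,"claw":0.03},{"dx":-0.006,"dy":0,"dz":0,"rx":0,"ry":0,"rz":0,"claw":0.03},{"dx":-0.006,"dy":0,"dz":0,"rx":0,"ry":0,"rz":0,"claw":0.03}]' >/dev/null; p
python3 -m crank '[{"dx":0.003,"dy":0,"dz":0,"rx":0,"ry":0,"rz":0,"claw":0.03},{"dx":0.003,"dy":0,"dz":0,"rx":0,"ry":0,"rz":0,"claw":0.03}]' >/dev/null; p
```

```text
t 22.93 pos [514.81 -48.33 138.18] F [ 0.08 -0.97 -0.88] w 38.23 v 0.3
t 23.27 pos [508.6 -49.5 138.3] F [ 0.45 -1.3  -1.96] w 37.87 v 0.7
t 23.6 pos [511.15 -46.49 138.16] F [ 0.78 -3.65 -2.8 ] w 37.83 v 0.3
t 23.93 pos [512.24 -51.83 138.09] F [ 1.12 -0.15 -1.95] w 37.87 v 0.3
t 24.1 pos [511.56 -48.47 138.1 ] F [ 0.29  0.46 -1.06] w 38.14 v 0.4
```

```bash
p(){ python3 st.py | sed 's/yaw.*F/F/'; }
python3 -m crank '[{"dx":-0.001,"dy":0,"dz":0,"rx":0,"ry":0,"rz":0,"claw":0.03},{"dx":-0.0015,"dy":0,"dz":0.002,"rx":0,"ry":0,"rz":0,"claw":0.03},{"dx":-0.0015,"dy":0,"dz":0.004,"rx":0,"ry":0,"rz":0,"claw":0.03},{"dx":-0.0015,"dy":0,"dz":0.004,"rx":0,"ry":0,"rz":0,"claw":0.03}]' >/dev/null; p; python3 go.py add -.0015 0 .004 0
python3 -m crank '[{"dx":0,"dy":0.001,"dz":0,"rx":0,"ry":0,"rz":0,"claw":0.03},{"dx":0,"dy":0.002,"dz":0,"rx":0,"ry":0,"rz":0,"claw":0.03},{"dx":0,"dy":0.003,"dz":0,"rx":0,"ry":0,"rz":0,"claw":0.03},{"dx":0,"dy":0.003,"dz":0,"rx":0,"ry":0,"rz":0,"claw":0.03}]' >/dev/null; p
python3 -m crank '[{"dx":0,"dy":-0.002,"dz":0,"rx":0,"ry":0,"rz":0,"claw":0.03},{"dx":0,"dy":-0.004,"dz":0,"rx":0,"ry":0,"rz":0,"claw":0.03},{"dx":0,"dy":-0.006,"dz":0,"rx":0,"ry":0,"rz":0,"claw":0.03},{"dx":0,"dy":-0.006,"dz":0,"rx":0,"ry":0,"rz":0,"claw":0.03}]' >/dev/null; p
python3 -m crank '[{"dx":0.001,"dy":0.003,"dz":0,"rx":0,"ry":0,"rz":0,"claw":0.03},{"dx":0.002,"dy":0.003,"dz":0,"rx":0,"ry":0,"rz":0,"claw":0.03},{"dx":0.003,"dy":0.003,"dz":0,"rx":0,"ry":0,"rz":0,"claw":0.03},{"dx":0.003,"dy":0.003,"dz":0,"rx":0,"ry":0,"rz":0,"claw":0.03}]' >/dev/null; p
python3 -m crank '[{"dx":-0.002,"dy":0,"dz":0,"rx":0,"ry":0,"rz":0,"claw":0.03},{"dx":-0.004,"dy":0,"dz":0,"rx":0,"ry":0,"rz":0,"claw":0.03},{"dx":-0.006,"dy":0,"dz":0,"rx":0,"ry":0,"rz":0,"claw":0.03},{"dx":-0.006,"dy":0,"dz":0,"rx":0,"ry":0,"rz":0,"claw":0.03}]' >/dev/null; p
python3 -m crank '[{"dx":0.003,"dy":0,"dz":0,"rx":0,"ry":0,"rz":0,"claw":0.03},{"dx":0.003,"dy":0,"dz":0,"rx":0,"ry":0,"rz":0,"claw":0.03}]' >/dev/null; p
```

```text
t 24.43 pos [511.56 -50.37 133.58] F [-0.33  0.29 -1.62] w 38.21 v 0.4
cmd [512.17 -50.31 134.15 100.97]
t 24.77 pos [515.26 -49.71 134.2 ] F [-0.26  0.19 -1.79] w 38.14 v 0.2
t 25.1 pos [508.71 -50.95 134.2 ] F [ 0.39  0.31 -2.42] w 38.14 v 0.6
t 25.43 pos [511.49 -47.51 134.16] F [ 1.13 -0.37 -1.63] w 38.33 v 0.2
t 25.77 pos [512.48 -53.37 134.01] F [-1.08  1.36 -0.44] w 38.07 v 0.3
t 25.93 pos [511.86 -50.17 134.14] F [ 0.14  0.01 -1.63] w 38.24 v 0.5
```

```bash
python3 - <<'E'
from h import *
from ring import fit
img=np.mean([vision.read_camera('scene')[:,:,::-1] for _ in range(6)],0); np.save('pics/scene5.npy',img);bg=np.load('pics/s2.npy')
for z in(44,47,50,53,56,60): print(z,np.round(fit(img,bg,z,(533,-44.5)),2))
a=np.clip((img-120)*1.0*255/135,0,255); a=(255*(a/255)**1.8).astype(np.uint8)
I=[crop(x,(222,203),40,60,400,600) for x in(img.astype(np.uint8),a)]
# overlay on right: dots of ring inner/outer at z=45, centred shaft
for r,col in((16.8,(0,0,255)),(20.5,(255,0,0))):
    th=np.radians(np.arange(0,360,15)); q=proj('scene',np.c_[533+r*np.cos(th),-44.5+r*np.sin(th),np.full(24,45)])
    for u,v in q: cv2.circle(I[1],(int((u-202)*10),int((v-173)*10)),1,col,-1)
cv2.imwrite('pics/e2.png',np.hstack(I))
E
```

```text
44 [-21.66 532.   -44.5 ]
47 [-21.6 534.  -46.5]
50 [-21.8 536.  -47.5]
53 [-21.84 538.   -49.5 ]
56 [-22.06 539.   -50.5 ]
60 [-22.11 541.   -52.5 ]
```

View pics/e2.png

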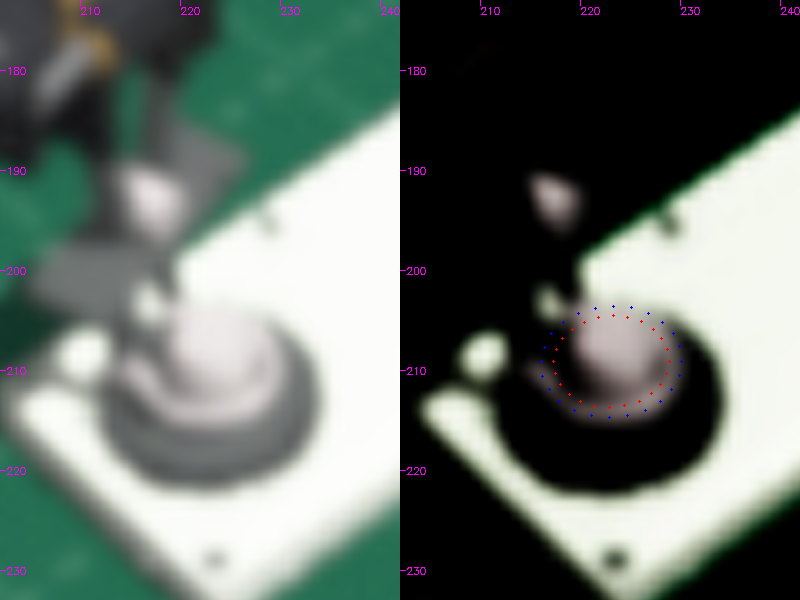

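```bash
p(){ python3 st.py | sed 's/yaw.*F/F/'; }
python3 -m crank '[{"dx":0,"dy":0,"dz":0.002,"rx":0,"ry":0,"rz":0,"claw":0.03},{"dx":0,"dy":0,"dz":0.004,"rx":0,"ry":0,"rz":0,"claw":0.03},{"dx":0,"dy":0,"dz":0.006,"rx":0,"ry":0,"rz":0,"claw":0.03},{"dx":0,"dy":0,"dz":0.006,"rx":0,"ry":0,"rz":0,"claw":0.03}]' >/dev/null; p; python3 go.py add 0 0 .006 0
python3 -m crank '[{"dx":0,"dy":0.002,"dz":0,"rx":0,"ry":0,"rz":0,"claw":0.03},{"dx":0,"dy":0.0035,"dz":0,"rx":0,"ry":0,"rz":0,"claw":0.03},{"dx":0,"dy":0.0045,"dz":0,"rx":0,"ry":0,"rz":0,"claw":0.03},{"dx":0,"dy":0.0045,"dz":0,"rx":0,"ry":0,"rz":0,"claw":0.03},{"dx":0,"dy":0.0045,"dz":0,"rx":0,"ry":0,"rz":0,"claw":0.03}]' >/dev/null; p
python3 -m crank '[{"dx":0,"dy":-0.003,"dz":0,"rx":0,"ry":0,"rz":0,"claw":0.03},{"dx":0,"dy":-0.006,"dz":0,"rx":0,"ry":0,"rz":0,"claw":0.03},{"dx":0,"dy":-0.008,"dz":0,"rx":0,"ry":0,"rz":0,"claw":0.03},{"dx":0,"dy":-0.009,"dz":0,"rx":0,"ry":0,"rz":0,"claw":0.03},{"dx":0,"dy":-0.009,"dz":0,"rx":0,"ry":0,"rz":0,"claw":0.03},{"dx":0,"dy":-0.009,"dz":0,"rx":0,"ry":0,"rz":0,"claw":0.03}]' >/dev/null; p
python3 -m crank '[{"dx":0,"dy":0.002,"dz":0,"rx":0,"ry":0,"rz":0,"claw":0.03},{"dx":0.002,"dy":0.0045,"dz":0,"rx":0,"ry":0,"rz":0,"claw":0.03},{"dx":0.0045,"dy":0.0045,"dz":0,"rx":0,"ry":0,"rz":0,"claw":0.03},{"dx":0.0045,"dy":0.0045,"dz":0,"rx":0,"ry":0,"rz":0,"claw":0.03},{"dx":0.0045,"dy":0.0045,"dz":0,"rx":0,"ry":0,"rz":0,"claw":0.03}]' >/dev/null; p
python3 -m crank '[{"dx":-0.003,"dy":0,"dz":0,"rx":0,"ry":0,"rz":0,"claw":0.03},{"dx":-0.006,"dy":0,"dz":0,"rx":0,"ry":0,"rz":0,"claw":0.03},{"dx":-0.008,"dy":0,"dz":0,"rx":0,"ry":0,"rz":0,"claw":0.03},{"dx":-0.009,"dy":0,"dz":0,"rx":0,"ry":0,"rz":0,"claw":0.03},{"dx":-0.009,"dy":0,"dz":0,"rx":0,"ry":0,"rz":0,"claw":0.03},{"dx":-0.009,"dy":0,"dz":0,"rx":0,"ry":0,"rz":0,"claw":0.03}]' >/dev/null; p
python3 -m crank '[{"dx":0.003,"dy":0,"dz":0,"rx":0,"ry":0,"rz":0,"claw":0.03},{"dx":0.0045,"dy":0,"dz":0,"rx":0,"ry":0,"rz":0,"claw":0.03},{"dx":0.0045,"dy":0,"dz":0,"rx":0,"ry":0,"rz":0,"claw":0.03}]' >/dev/null; p
```

```text
t 26.57 pos [511.49 -50.43 127.48] F [-0.36 -0.38 -2.18] w 38.02 v 0.4
cmd [512.17 -50.31 128.15 100.97]
t 26.98 pos [516.52 -49.47 128.19] F [-0.11 -0.34 -1.29] w 37.94 v 0.3
t 27.48 pos [507.59 -51.21 128.32] F [ 1.29 -0.48 -1.36] w 38.38 v 0.2
t 27.9 pos [511.16 -45.75 128.08] F [-0.09  0.02 -1.09] w 38.06 v 0.1
t 28.4 pos [512.77 -54.95 128.12] F [ 0.24 -0.34 -2.77] w 38.37 v 0.1
t 28.65 pos [511.88 -49.98 128.17] F [-0.04 -0.34 -1.71] w 38.04 v 0.3
```

```bash
python3 - <<'E'
from h import *
from ring import fit
img=np.mean([vision.read_camera('scene')[:,:,::-1] for _ in range(4)],0); np.save('pics/scene6.npy',img);bg=np.load('pics/s2.npy')
i5=np.load('pics/scene5.npy')
for z in(33,35,37,39,41,43): print(z,np.round(fit(img,bg,z,(533,-44.5)),2), np.round(fit(i5,bg,z+6,(533,-44.5)),2))
np.set_printoptions(linewidth=230)
print(img.mean(2)[200:222,210:236].astype(int))
E
```

```text
33 [-19.7 530.  -41.5] [-21.43 529.   -41.5 ]
35 [-19.77 531.   -42.5 ] [-21.49 530.   -42.5 ]
37 [-19.83 532.   -43.5 ] [-21.55 531.   -43.5 ]
39 [-19.88 534.   -44.5 ] [-21.55 532.   -44.5 ]
41 [-19.97 535.   -45.5 ] [-21.6 534.  -46.5]
43 [-20.06 536.   -46.5 ] [-21.69 536.   -47.5 ]
[[112 111 111 112 112 113 113 114 118 144 209 244 250 251 251 251 251 251 251 251 251 251 251 251 251 251]
 [114 115 116 115 115 116 114 111 106 133 203 244 250 251 251 251 251 251 251 251 251 251 251 251 251 251]
 [116 115 116 116 117 119 125 125 106 117 184 236 247 249 248 248 249 250 250 250 250 251 251 251 251 251]
 [116 116 116 116 117 125 150 163 134 116 163 218 238 241 238 239 243 244 246 248 249 250 251 251 251 251]
 [114 116 116 116 115 126 163 188 171 148 170 210 229 234 229 227 224 221 227 233 242 248 250 251 251 251]
 [108 115 116 114 107 111 142 175 182 182 199 221 230 232 231 225 208 187 186 194 219 240 247 250 251 251]
 [117 132 127 111  96  94 111 140 161 181 212 228 233 234 233 229 215 189 171 161 173 208 235 247 250 251]
 [159 181 164 121  89  87  97 112 132 169 212 229 234 235 233 2
[... 842 characters left out ...]
 161 161 169 180 186 180 164 142 123 110 105 131 196 241]
 [243 224 165 112 100 104 107 115 134 157 167 170 169 172 177 177 170 155 136 122 112 103 107 146 214 245]
 [248 238 197 137 104 101 106 110 118 127 136 143 148 152 153 148 137 127 119 113 105 100 122 178 231 248]
 [247 245 227 173 122 100  97 103 108 113 117 121 124 126 127 122 119 114 110 106 103 111 151 212 243 250]
 [238 245 239 211 165 122  96  93  95 101 107 110 112 111 110 109 107 104 102 103 117 150 198 235 249 252]
 [210 236 243 238 222 176 124  96  87  91  96  97  99  97  97 101 101 104 118 138 167 208 237 248 251 252]
 [164 209 236 244 242 225 182 141 116 106 103 102 100  99 102 116 136 152 168 200 225 242 249 251 252 253]]
```

```bash
p(){ python3 st.py | sed 's/yaw.*F/F/'; }
python3 -m crank '[{"dx":0,"dy":0.002,"dz":0,"rx":0,"ry":0,"rz":0,"claw":0.03},{"dx":0,"dy":0.004,"dz":0,"rx":0,"ry":0,"rz":0,"claw":0.03},{"dx":0,"dy":0.006,"dz":0,"rx":0,"ry":0,"rz":0,"claw":0.03},{"dx":0,"dy":0.0065,"dz":0,"rx":0,"ry":0,"rz":0,"claw":0.03},{"dx":0,"dy":0.0065,"dz":0,"rx":0,"ry":0,"rz":0,"claw":0.03}]' >/dev/null; p
python3 -m crank '[{"dx":0,"dy":-0.003,"dz":0,"rx":0,"ry":0,"rz":0,"claw":0.03},{"dx":0,"dy":-0.006,"dz":0,"rx":0,"ry":0,"rz":0,"claw":0.03},{"dx":0,"dy":-0.01,"dz":0,"rx":0,"ry":0,"rz":0,"claw":0.03},{"dx":0,"dy":-0.013,"dz":0,"rx":0,"ry":0,"rz":0,"claw":0.03},{"dx":0,"dy":-0.013,"dz":0,"rx":0,"ry":0,"rz":0,"claw":0.03},{"dx":0,"dy":-0.013,"dz":0,"rx":0,"ry":0,"rz":0,"claw":0.03}]' >/dev/null; p
python3 -m crank '[{"dx":0,"dy":0.003,"dz":0,"rx":0,"ry":0,"rz":0,"claw":0.03},{"dx":0,"dy":0.0065,"dz":0,"rx":0,"ry":0,"rz":0,"claw":0.03},{"dx":0,"dy":0.0065,"dz":0,"rx":0,"ry":0,"rz":0,"claw":0.03}]' >/dev/null; p
```

```text
t 29.27 pos [518.53 -49.08 128.07] F [ 0.22  0.43 -0.21] w 37.82 v 0.4
t 29.77 pos [505.82 -51.59 128.56] F [-0.16 -0.1  -1.39] w 37.72 v 0.4
t 30.02 pos [512.71 -50.23 128.11] F [ 0.16 -0.39 -1.87] w 38.18 v 0.8
```

```bash
python3 - <<'E'
from h import *
from ring import fit
img=np.mean([vision.read_camera('scene')[:,:,::-1] for _ in range(4)],0); np.save('pics/scene7.npy',img);bg=np.load('pics/s2.npy')
a=np.load('pics/scene6.npy')
for z in(35,39,43): print(z,np.round(fit(img,bg,z,(533,-44.5)),2))
g=lambda i:cv2.cvtColor(i.astype(np.float32),cv2.COLOR_BGR2GRAY)
b5=np.load('pics/scene5.npy')
# image shift of the ring-front window, and of the pivot/rest-plate window
for nm,(u0,u1,v0,v1) in dict(ringfront=(212,232,208,218),plate=(203,226,184,204),gearctl=(210,236,216,226)).items():
    s=np.s_[v0:v1,u0:u1]; w=cv2.createHanningWindow((u1-u0,v1-v0),cv2.CV_32F)
    print(nm,'6->7',np.round(cv2.phaseCorrelate(g(a)[s],g(img)[s],w),2),'5->6',np.round(cv2.phaseCorrelate(g(b5)[s],g(a)[s],w)[0],2))
print('px per 6mm down', proj('scene',[[533,-44.5,45],[533,-44.5,39]]).round(2).tolist())
E
```

```text
35 [-19.63 532.   -43.5 ]
39 [-19.79 534.   -45.5 ]
43 [-19.92 537.   -47.5 ]Traceback (most recent call last):
  File "<stdin>", line 11, in <module>
    return _wrapfunc(a, 'round', decimals=decimals, out=out)
    return _wrapit(obj, method, *args, **kwds)
    conv = _array_converter(obj)
ValueError: setting an array element with a sequence. The requested array has an inhomogeneous shape after 1 dimensions. The detected shape was (2,) + inhomogeneous part.
```

```bash
p(){ python3 st.py | sed 's/yaw.*F/F/'; python3 -c "
from rig import ctrl;print(ctrl.observe()['moment'].round(2))"; }
python3 -m crank '[{"dx":0.002,"dy":0,"dz":0,"rx":0,"ry":0,"rz":0,"claw":0.03},{"dx":0.004,"dy":0,"dz":0,"rx":0,"ry":0,"rz":0,"claw":0.03},{"dx":0.006,"dy":0,"dz":0,"rx":0,"ry":0,"rz":0,"claw":0.03},{"dx":0.0065,"dy":0,"dz":0,"rx":0,"ry":0,"rz":0,"claw":0.03},{"dx":0.0065,"dy":0,"dz":0,"rx":0,"ry":0,"rz":0,"claw":0.03}]' >/dev/null; p
python3 -m crank '[{"dx":-0.003,"dy":0,"dz":0,"rx":0,"ry":0,"rz":0,"claw":0.03},{"dx":-0.006,"dy":0,"dz":0,"rx":0,"ry":0,"rz":0,"claw":0.03},{"dx":-0.01,"dy":0,"dz":0,"rx":0,"ry":0,"rz":0,"claw":0.03},{"dx":-0.013,"dy":0,"dz":0,"rx":0,"ry":0,"rz":0,"claw":0.03},{"dx":-0.013,"dy":0,"dz":0,"rx":0,"ry":0,"rz":0,"claw":0.03},{"dx":-0.013,"dy":0,"dz":0,"rx":0,"ry":0,"rz":0,"claw":0.03}]' >/dev/null; p
python3 -c "
from h import *
np.save('pics/scene8.npy',np.mean([vision.read_camera('scene')[:,:,::-1] for _ in range(3)],0))"
python3 -m crank '[{"dx":0.003,"dy":0,"dz":0,"rx":0,"ry":0,"rz":0,"claw":0.03},{"dx":0.0065,"dy":0,"dz":0,"rx":0,"ry":0,"rz":0,"claw":0.03},{"dx":0.0065,"dy":0,"dz":0,"rx":0,"ry":0,"rz":0,"claw":0.03}]' >/dev/null; p
python3 -c "
from h import *
from ring import fit
bg=np.load('pics/s2.npy')
for k in (7,8): print(k,[np.round(fit(np.load(f'pics/scene{k}.npy'),bg,z,(533,-44.5)),2) for z in (36,39)])"
```

```text
t 30.63 pos [510.62 -44.46 128.08] F [ 0.59 -3.54 -3.39] w 38.2 v 0.3
[-1.48 -0.41 -0.06]
t 31.13 pos [513.22 -56.35 128.11] F [-0.77  2.8  -1.31] w 37.8 v 0.4
[1.18 0.18 0.09]
t 31.53 pos [511.9  -50.21 128.23] F [-0.16 -0.02 -2.57] w 37.83 v 0.7
[0.02 0.04 0.01]
7 [array([-19.69, 532.  , -43.5 ]), array([-19.79, 534.  , -45.5 ])]
8 [array([-17.75, 534.  , -49.5 ]), array([-17.94, 536.  , -50.5 ])]
```

```bash
p(){ python3 -c "
from rig import ctrl;o=ctrl.observe();print(round(o['t'],2),o['tool_pos'].round(2),o['ft_force'].round(1),o['moment'].round(2))"; }
p
python3 -m crank '[{"dx":0,"dy":0,"dz":-0.001,"rx":0,"ry":0,"rz":0,"claw":0.03},{"dx":0.002,"dy":0,"dz":-0.001,"rx":0,"ry":0,"rz":0,"claw":0.03},{"dx":0.004,"dy":0,"dz":-0.001,"rx":0,"ry":0,"rz":0,"claw":0.03},{"dx":0.004,"dy":0,"dz":-0.001,"rx":0,"ry":0,"rz":0,"claw":0.03},{"dx":0.004,"dy":0,"dz":-0.001,"rx":0,"ry":0,"rz":0,"claw":0.03}]' >/dev/null; p
python3 -m crank '[{"dx":-0.004,"dy":0,"dz":0,"rx":0,"ry":0,"rz":0,"claw":0.03},{"dx":-0.004,"dy":0,"dz":-0.001,"rx":0,"ry":0,"rz":0,"claw":0.03},{"dx":-0.002,"dy":0,"dz":-0.001,"rx":0,"ry":0,"rz":0,"claw":0.03},{"dx":0,"dy":0,"dz":-0.001,"rx":0,"ry":0,"rz":0,"claw":0.03},{"dx":0,"dy":0,"dz":-0.001,"rx":0,"ry":0,"rz":0,"claw":0.03},{"dx":0,"dy":0,"dz":-0.001,"rx":0,"ry":0,"rz":0,"claw":0.03}]' >/dev/null; p
python3 -m crank '[{"dx":-0.004,"dy":0,"dz":0,"rx":0,"ry":0,"rz":0,"claw":0.03},{"dx":-0.004,"dy":0,"dz":-0.001,"rx":0,"ry":0,"rz":0,"claw":0.03},{"dx":-0.002,"dy":0,"dz":-0.001,"rx":0,"ry":0,"rz":0,"claw":0.03},{"dx":0,"dy":0,"dz":-0.001,"rx":0,"ry":0,"rz":0,"claw":0.03},{"dx":0,"dy":0,"dz":-0.001,"rx":0,"ry":0,"rz":0,"claw":0.03},{"dx":0,"dy":0,"dz":-0.001,"rx":0,"ry":0,"rz":0,"claw":0.03}]' >/dev/null; p
python3 -m crank '[{"dx":-0.004,"dy":0,"dz":0,"rx":0,"ry":0,"rz":0,"claw":0.03},{"dx":-0.004,"dy":0,"dz":-0.001,"rx":0,"ry":0,"rz":0,"claw":0.03},{"dx":-0.002,"dy":0,"dz":-0.001,"rx":0,"ry":0,"rz":0,"claw":0.03},{"dx":0,"dy":0,"dz":-0.001,"rx":0,"ry":0,"rz":0,"claw":0.03},{"dx":0,"dy":0,"dz":-0.001,"rx":0,"ry":0,"rz":0,"claw":0.03},{"dx":0,"dy":0,"dz":-0.001,"rx":0,"ry":0,"rz":0,"claw":0.03}]' >/dev/null; p
python3 go.py add .004 0 -.004 0
```

```text
31.53 [511.9  -50.21 128.23] [-0.2 -0.  -2.6] [0.02 0.04 0.01]
31.95 [511.17 -46.37 129.17] [-0.9  0.  -1.6] [-0.01  0.04 -0.01]
32.45 [511.16 -46.28 130.15] [-0.2  0.6 -2.3] [ 0.03  0.05 -0.06]
32.95 [510.96 -46.2  130.96] [ 0.6 -0.4 -2.1] [0.01 0.01 0.05]
33.45 [511.24 -46.8  132.24] [ 0.3 -2.7 -1.2] [-1.13 -0.28 -0.03]
cmd [511.4  -46.39 132.15 100.97]
```

```bash
p(){ python3 -c "
from rig import ctrl;o=ctrl.observe();print(round(o['t'],2),o['tool_pos'].round(2),o['ft_force'].round(1),o['moment'].round(2),o['gripper_width'].round(2))"; }
python3 -m crank '[{"dx":-0.002,"dy":0,"dz":0,"rx":0,"ry":0,"rz":0,"claw":0.03},{"dx":-0.0042,"dy":0,"dz":0,"rx":0,"ry":0,"rz":0,"claw":0.03},{"dx":-0.0042,"dy":0,"dz":0.0015,"rx":0,"ry":0,"rz":0,"claw":0.03},{"dx":-0.0042,"dy":0,"dz":0.003,"rx":0,"ry":0,"rz":0,"claw":0.03},{"dx":-0.0042,"dy":0,"dz":0.003,"rx":0,"ry":0,"rz":0,"claw":0.03},{"dx":-0.0042,"dy":0,"dz":0.003,"rx":0,"ry":0,"rz":0,"claw":0.03}]' >/dev/null; p;python3 go.py add -.0042 0 .003 0
python3 -m crank '[{"dx":0,"dy":0.003,"dz":0,"rx":0,"ry":0,"rz":0,"claw":0.03},{"dx":0,"dy":0.005,"dz":0,"rx":0,"ry":0,"rz":0,"claw":0.03},{"dx":0,"dy":0.0065,"dz":0,"rx":0,"ry":0,"rz":0,"claw":0.03},{"dx":0,"dy":0.0065,"dz":0,"rx":0,"ry":0,"rz":0,"claw":0.03},{"dx":0,"dy":0.0065,"dz":0,"rx":0,"ry":0,"rz":0,"claw":0.03}]' >/dev/null; p
python3 -m crank '[{"dx":0,"dy":-0.003,"dz":0,"rx":0,"ry":0,"rz":0,"claw":0.03},{"dx":0,"dy":-0.006,"dz":0,"rx":0,"ry":0,"rz":0,"claw":0.03},{"dx":0,"dy":-0.01,"dz":0,"rx":0,"ry":0,"rz":0,"claw":0.03},{"dx":0,"dy":-0.013,"dz":0,"rx":0,"ry":0,"rz":0,"claw":0.03},{"dx":0,"dy":-0.013,"dz":0,"rx":0,"ry":0,"rz":0,"claw":0.03},{"dx":0,"dy":-0.013,"dz":0,"rx":0,"ry":0,"rz":0,"claw":0.03}]' >/dev/null; p
python3 -m crank '[{"dx":0,"dy":0.003,"dz":0,"rx":0,"ry":0,"rz":0,"claw":0.03},{"dx":0,"dy":0.0065,"dz":0,"rx":0,"ry":0,"rz":0,"claw":0.03},{"dx":0,"dy":0.0065,"dz":0,"rx":0,"ry":0,"rz":0,"claw":0.03},{"dx":0,"dy":0.0065,"dz":0,"rx":0,"ry":0,"rz":0,"claw":0.03}]' >/dev/null; p
```

```text
cmd [512.2  -50.51 129.15 100.97]Traceback (most recent call last):
  File "<string>", line 2, in <module>
    from rig import ctrl;o=ctrl.observe();print(round(o['t'],2),o['tool_pos'].round(2),o['ft_force'].round(1),o['moment'].round(2),o['gripper_width'].round(2))
                                                                                                                                   ^^^^^^^^^^^^^^^^^^^^^^^^
AttributeError: 'float' object has no attribute 'round'
Traceback (most recent call last):
AttributeError: 'float' object has no attribute 'round'
Traceback (most recent call last):
AttributeError: 'float' object has no attribute 'round'
Traceback (most recent call last):
AttributeError: 'float' object has no attribute 'round'
```

Redo the x probe with a working printout.

```bash
p(){ python3 -c "
from rig import ctrl;o=ctrl.observe();print(round(o['t'],2),o['tool_pos'].round(2),o['ft_force'].round(1),o['moment'].round(2),round(o['gripper_width'],2))"; }; p
python3 -m crank '[{"dx":0,"dy":0.003,"dz":0,"rx":0,"ry":0,"rz":0,"claw":0.03},{"dx":0,"dy":0.005,"dz":0,"rx":0,"ry":0,"rz":0,"claw":0.03},{"dx":0,"dy":0.0065,"dz":0,"rx":0,"ry":0,"rz":0,"claw":0.03},{"dx":0,"dy":0.0065,"dz":0,"rx":0,"ry":0,"rz":0,"claw":0.03},{"dx":0,"dy":0.0065,"dz":0,"rx":0,"ry":0,"rz":0,"claw":0.03}]' >/dev/null; p
python3 -m crank '[{"dx":0,"dy":-0.003,"dz":0,"rx":0,"ry":0,"rz":0,"claw":0.03},{"dx":0,"dy":-0.006,"dz":0,"rx":0,"ry":0,"rz":0,"claw":0.03},{"dx":0,"dy":-0.01,"dz":0,"rx":0,"ry":0,"rz":0,"claw":0.03},{"dx":0,"dy":-0.013,"dz":0,"rx":0,"ry":0,"rz":0,"claw":0.03},{"dx":0,"dy":-0.013,"dz":0,"rx":0,"ry":0,"rz":0,"claw":0.03},{"dx":0,"dy":-0.013,"dz":0,"rx":0,"ry":0,"rz":0,"claw":0.03}]' >/dev/null; p
python3 -m crank '[{"dx":0,"dy":0.003,"dz":0,"rx":0,"ry":0,"rz":0,"claw":0.03},{"dx":0,"dy":0.0065,"dz":0,"rx":0,"ry":0,"rz":0,"claw":0.03},{"dx":0,"dy":0.0065,"dz":0,"rx":0,"ry":0,"rz":0,"claw":0.03},{"dx":0,"dy":0.0065,"dz":0,"rx":0,"ry":0,"rz":0,"claw":0.03}]' >/dev/null; p
```

```text
35.2 [512.09 -50.51 128.89] [-0.3 -0.2 -2.5] [ 0.01 -0.   -0.  ] 37.84
35.62 [518.4  -49.27 129.07] [-1.  -0.6 -1.7] [-0.    0.01 -0.01] 37.81
36.12 [505.87 -51.77 129.55] [ 0.7 -0.3 -0.8] [ 0.06 -0.21 -0.  ] 37.98
36.45 [512.1  -50.51 128.91] [-0.4 -0.1 -2.1] [-0.01  0.03 -0.  ] 37.98
```

```bash
python3 -m crank '[{"dx":0,"dy":-0.0015,"dz":0,"rx":0,"ry":0,"rz":0,"claw":0.03},{"dx":0,"dy":-0.0015,"dz":0,"rx":0,"ry":0,"rz":0,"claw":0.03},{"dx":0,"dy":-0.0015,"dz":0,"rx":0,"ry":0,"rz":0,"claw":0.03},{"dx":0,"dy":-0.0015,"dz":0,"rx":0,"ry":0,"rz":0,"claw":0.03},{"dx":0,"dy":-0.0015,"dz":0,"rx":0,"ry":0,"rz":0,"claw":0.03},{"dx":0,"dy":-0.0015,"dz":0,"rx":0,"ry":0,"rz":0,"claw":0.03}]' >/dev/null; python3 st.py; python3 - <<'E'
from h import *
from ring import fit
img=np.mean([vision.read_camera('scene')[:,:,::-1] for _ in range(2)],0); bg=np.load('pics/s2.npy')
print([np.round(fit(img,bg,z,(533,-44.5)),2) for z in (35,37)])
# scraper standing? compare with the first picture around its place
a=np.load('pics/scene.npy').astype(float); s=np.s_[124:156,272:302]; print('scraper diff',np.abs(img-a)[s].mean().round(1))
import ring; A=img
# chips: brass pixels on the plate
h=cv2.cvtColor(img.astype(np.uint8),cv2.COLOR_BGR2HSV); m=((h[...,0]>12)&(h[...,0]<32)&(h[...,1]>70)&(h[...,2]>150)).astype(np.uint8); m[:, :200]=0; m[:170]=0; m[240:]=0; m[:,310:]=0
n,_,st,c=cv2.connectedComponentsWithStats(m); print(unproj('scene',c[1:],3).round(0) if n>1 else n)
E
```

```text
t 36.95 pos [510.53 -50.83 129.19] yaw 100.99 tilt [0.0001 0.    ] F [-0.59  0.3  -2.57] w 37.87 v 0.1
[array([-19.98, 529.  , -42.5 ]), array([-19.99, 530.  , -43.5 ])]
scraper diff 7.9
[[388.  35.   3.]
 [521. 142.   3.]
 [538. 139.   3.]
 [567. 130.   3.]]
```

```bash
python3 -m crank '[{"dx":0,"dy":0.0008,"dz":0,"rx":0,"ry":0,"rz":0,"claw":0.03},{"dx":0,"dy":0.0008,"dz":0,"rx":0,"ry":0,"rz":0,"claw":0.03},{"dx":0,"dy":0.0008,"dz":0,"rx":0,"ry":0,"rz":0,"claw":0.03},{"dx":0,"dy":0.0008,"dz":0,"rx":0,"ry":0,"rz":0,"claw":0.03},{"dx":0,"dy":0.0008,"dz":0,"rx":0,"ry":0,"rz":0,"claw":0.03},{"dx":0,"dy":0.0008,"dz":0,"rx":0,"ry":0,"rz":0,"claw":0.03}]' >/dev/null; python3 st.py; python3 -c "
from rig import workorder
print(workorder.sign_off())"
```

```text
t 37.55 pos [511.32 -50.7  129.15] yaw 100.99 tilt [-0. -0.] F [ 0.19 -0.02 -1.34] w 38.26 v 0.1
the job is handed in; nothing more can be done
None
```

The job is handed in at t ≈ 37.6 s. The chips are wiped off, the scraper is back on its foot, and the pliers are held with the ring spread around the groove. The ring's position there comes from touch, not from a clear picture.

- **Scraper and chips:** One straight sweep took all three chips over the free end. A picture afterwards showed them on the bench beyond it. A foot contact of about 5 N on the bench was felt before I let go, and a last image comparison is consistent with it standing where it was. The first attempt to grip it closed on air, because the fingertips stood about 39 mm higher than the tool reading and `ctrl.finger_overhang` implied. I found this by touching the grip's top with about 17 N, then corrected for it everywhere.
- **Pliers:** I lifted them with a light grip and squeezed fully once clear of the stand, with the fingers at 38 mm and a 45 N grip. The ring then went over the shaft with no vertical contact felt, and it never touched the gearwheel.
- **Ring height:** Gentle sideways probes (up to about 3.5 N on the shaft) found the groove's upper shoulder about 2.5 mm above the final pose. That puts the ring at about 35 mm, give or take 0.5 mm.
- **Last readings:** The force was only the pliers' weight (about 1.3 N), with no sideways load.

**Checks that disagreed:** Sideways position in y was well centred by touch. In x, the probes put the ring within about 1 to 1.6 mm of the axis. The blurred scene camera fit suggested about 3 mm or more the other way. I trusted the probes and set a compromise of about 0.7 mm. I had used all 12 pictures, so the final pose was checked only by numbers.

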